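# Repack the plate brake of a sculpting turntable

### The job

Repack the turntable brake: lift the red cap off the hub and hang it on its slim parking post, then thread every plate on the bench fully down the splined hub, brick-red linings and steel separators strictly alternating so that no two of a kind touch (begin with whichever kind there is more of), lining tabs over the orange mark and steel tabs over the blue mark. Then put the cap back over the hub so that it sits upright on the pack, and finally push the brake lever all the way over to set. Leave the paint bottles, jar, tape, mug and tools where they are.

Things in the scene. Friction and masses are not known exactly. Their poses are not given: they have to be found in the camera images.
- brake: Turntable brake fixed to the bench: grey round base 156 mm across, 12 mm thick, with an arm (x from -20 to 60 mm) out to y = -165 mm that carries the lever. Origin: underside, on the hub's axis; z up. On the base a round dark shoulder 48 mm across, top 34 mm above the bench; on that the splined hub (see hub_seat).
- hub_seat (a point): Centre of the shoulder's top, where the first plate rests, on the hub's axis; axes as the brake's. The hub is an upright steel cross, arms along x and y, 12 mm wide, 30 mm end to end, rising 46 mm above the shoulder (80 mm above the bench); its top 8 mm are narrowed to 8 mm by 25 mm as a lead-in.
- orange_mark (a point): Orange painted mark on the brake's base, 52 mm from the hub's axis on its -x side (the robot's side).
- blue_mark (a point): Blue painted mark on the brake's base, 52 mm from the hub's axis on its +x side (the far side).
- brake_lever (a joint): Lever rod with a red ball, on a grey block (70 x 50 mm) at brake x = 20, y = -125 mm. 0 = off, leaning 0.5 rad to the brake's -x; 1.0 = set (end stop), leaning as far to +x. Hinge level along the brake's y, through brake x = 20 mm, 34 mm above the bench; ball centre 80 mm from it. Stays where left; about 1 N at the ball moves it.
- brake_lever_tip (a point): Centre of the lever's red ball, 26 mm across.
- park: Parking post fixed to the bench: grey foot 72 mm across, 10 mm thick, with a slim brass post 20 mm across; origin under its centre.
- park_top (a point): Centre of the flat top of the parking post, 80 mm above the bench.
- cap: Red cap: upturned cup 52 mm across (40 mm inside), 36 mm tall, hollow 30 mm deep; on top a plain round black knob 22 mm across, from 36 to 63 mm above the rim. Origin: centre of the open rim, z up. 130 to 210 g. Starts over the hub, roof on the hub's top; on the post its roof rests on the post; on the pack its rim rests on the top plate.
- lining1: Lining plate, brick red with black pads, 6 mm thick: eight-sided ring 56 mm across, with flats at y = -28 and +28 mm (40 mm long), and one rounded tab, 20 mm wide, along its +x to 55 mm from the centre. Bore: a cross, arms along x and y, 16 mm wide, 34 mm end to end. Origin: bore centre, underside; z up. 80 g. Starts flat on the bench. May be absent.
- lining2: Lining plate, brick red with black pads, 6 mm thick: eight-sided ring 56 mm across, with flats at y = -28 and +28 mm (40 mm long), and one rounded tab, 20 mm wide, along its +x to 55 mm from the centre. Bore: a cross, arms along x and y, 16 mm wide, 34 mm end to end. Origin: bore centre, underside; z up. 80 g. Starts flat on the bench. May be absent.
- lining3: Lining plate, brick red with black pads, 6 mm thick: eight-sided ring 56 mm across, with flats at y = -28 and +28 mm (40 mm long), and one rounded tab, 20 mm wide, along its +x to 55 mm from the centre. Bore: a cross, arms along x and y, 16 mm wide, 34 mm end to end. Origin: bore centre, underside; z up. 80 g. Starts flat on the bench. May be absent.
- steel1: Separator plate, bare bright steel, 6 mm thick: eight-sided ring 56 mm across, with flats at y = -28 and +28 mm (40 mm long), and one rounded tab, 20 mm wide, along its +x to 55 mm from the centre. Bore: a cross, arms along x and y, 16 mm wide, 34 mm end to end. Origin: bore centre, underside; z up. 80 g. Starts flat on the bench. May be absent.
- steel2: Separator plate, bare bright steel, 6 mm thick: eight-sided ring 56 mm across, with flats at y = -28 and +28 mm (40 mm long), and one rounded tab, 20 mm wide, along its +x to 55 mm from the centre. Bore: a cross, arms along x and y, 16 mm wide, 34 mm end to end. Origin: bore centre, underside; z up. 80 g. Starts flat on the bench. May be absent.
- steel3: Separator plate, bare bright steel, 6 mm thick: eight-sided ring 56 mm across, with flats at y = -28 and +28 mm (40 mm long), and one rounded tab, 20 mm wide, along its +x to 55 mm from the centre. Bore: a cross, arms along x and y, 16 mm wide, 34 mm end to end. Origin: bore centre, underside; z up. 80 g. Starts flat on the bench. May be absent.
- paint_blue: bystander: blue paint bottle, 42 mm across, 100 mm tall.
- paint_green: bystander: green paint bottle, 42 mm across, 100 mm tall.
- jar: bystander: clear jar with yellow lid, 52 mm across, 55 mm tall.
- tape: bystander: yellow roll of tape lying flat, 68 mm across, 24 mm tall.
- mug: bystander: white mug, 72 mm across, 85 mm tall.
- screwdriver: bystander: screwdriver lying flat.
- spatula: bystander: spatula lying flat, 180 mm long.
Mind the look-alikes: they are no part of the job. Leave any pink or yellow look-alike of the steel1 alone.

How it is judged:
By the outcome, as a careful person would: the job done as asked, in the order asked, and still so for the second after the job is handed in, with the robot touching nothing.
Of lining1, lining2, lining3 only 2 to 3 are there at a start; the rules pass over those that are not, and their reading is None.
Of steel1, steel2, steel3 only 2 to 3 are there at a start; the rules pass over those that are not, and their reading is None.
At some moment in a run one of lining1, lining2, lining3, steel1, steel2, steel3 may be knocked a few centimetres aside while the robot is not near it.
Once in a run the grip may slacken for a moment while it holds something.
It also fails if it takes over 210 s, if anything falls off the work surface, if the arm or the gripper's body presses on something with over 40 N, if the wrist force passes 120 N, or if a joint passes its speed limit or range.

### The arm

A 6-joint arm with a two-finger parallel gripper is mounted at the origin on the work surface. World frame = base frame: x ahead of the robot, y to its left, z up, the work surface at z = 0. Lengths are in m, angles in rad, forces in N, time in s.
With the tool pointing down it reaches from about 0.225 to 0.875 m from the base axis. Payload 3.4 kg.
Tool frame: the origin (TCP) lies midway between the tips of the shut fingers; the grasp point (between the pads) lies 19 mm behind it (manip.grasp_offset is the distance from the TCP to the grasp point, in m); x points along the fingers, y is the direction in which the jaws open and shut, and the axes are right-handed (so a half turn about x gives the same grasp; the last joint's range is limited). The gripper opens to 85 mm and grips with 20 to 120 N. Pads are 22 mm wide; open, the fingers measure 114 mm over their backs; the gripper's body (76 mm by 85 mm) begins 54 mm behind the grasp point. The pads swing forward as they close: fully open they stand 13 mm farther back than shut.
Start: joints at [1.018, 0.276, 1.505, -0, 1.361, -0.121], TCP at [0.241, 0.522, 0.231] pointing down, gripper open.
Joint ranges: [-2.89, 2.89], [-0.75, 2.08], [0.22, 2.7], [-1.18, 4.32], [0.11, 2.71], [-2.7, 2.7]. Speed limits (rad/s): [2.57, 2.57, 3.14, 3.14, 3.14, 3.14].

### API

Orientations are given as a unit quaternion [w, x, y, z].
In Python, from rig import manip gives the robot as it stands.
- The arm moves only by the shell command python3 -m creep 'ROWS' [OPENING] [FORCE]. ROWS is a JSON object of lists of equal length, an entry for each row: "delta_pos": the shift along the tool's x, y, z in cm, a list of three; "dr": the turn, a rotation vector about the tool's x, y, z in rad, a list of three. In form: {"delta_pos": [[dx, dy, dz], ...], "dr": [[rx, ry, rz], ...]}. A call has 1 to 10 rows; each row is the pose to reach, as a shift and turn from the pose commanded when the call began, along the tool's axes at that moment; what a row does not reach only later rows make up. A row lasts 1/10 s, in which the tool goes at most 50 mm and 8.59 degrees, less where a joint would pass 70% of its speed; a pose out of reach is approached as far as the arm can. A call with a gripper value outside its range is refused whole. OPENING is the opening, from -1 (shut) to 1 (fully open), set as the call begins (- or left out, the last holds). The fingers move at their own pace and stop on an object; FORCE is the grip in N (left out, the last holds). Time passes only in rows, so rows that repeat a pose let the fingers close. It gives the time, the measured TCP pose, the force and the opening at its end, in the units of the state.
- manip.get_state(): the state, without advancing time (a new reading comes with each control period).
- manip.get_image(name): name is "scene" or "top"; returns a dict with "pixels" (480x640x3 uint8, blue, green, red), "depth" (480x640 float32, m along the optical axis (not along the pixel's ray), 0 where there is no reading), "intrinsics" (3x3 intrinsics, pixels), "k1" (the pictures are not rectified: a ray, as slopes to the right and down, at radius r is drawn at 1 + k1 r^2 times it, then the intrinsics apply), "rvec" (rotation vector, rad) and "tvec" (3), from world to camera coordinates, as OpenCV has them. Camera axes: x right, y down, z forward; pixel columns grow to the right and rows downward; lengths in m; the calibration is good to about 2 mm. A picture is of the moment at which its call begins.
- manip.sign_off(): hands the job in, once; it reports no verdict.
The state is a dict: "clock": time; "qpos": joint angles; "qd": joint speeds; "effort": joint torques, N m; "position": TCP position; "ee_rot": TCP orientation; "contact_force": force on the tool from outside, world axes, zero at the start; "moment": the same for the moment, N m; "width": finger opening in m.
Only numpy, scipy, OpenCV 4.12 (cv2) and the standard library are available. Lean on these libraries where they do the work, as an engineer would, in place of code of your own. Each camera call takes 0.05 s, during which the arm holds its last target. There are 200 camera calls.

## Working session

There is one attempt and no reset: what is moved stays moved. The work goes in short steps, Python scripts to look and compute and a shell command to move; the robot and the scene stay as the last step left them, time stands still between calls to the robot, and variables do not carry over. Pictures are saved under pics/ and viewed, about 12 in all and at most 16, crops included, and the job is handed in when it is done.

```bash
ls; mkdir -p pics; cat > h.py <<'E'
import numpy as np, cv2
from rig import manip
from scipy.spatial.transform import Rotation as R
def cam(n):
    i=manip.get_image(n); return i
def save(i,name,box=None,s=1):
    p=i["pixels"]
    if box: p=p[box[1]:box[3],box[0]:box[2]]
    cv2.imwrite("pics/"+name,cv2.resize(p,None,fx=s,fy=s,interpolation=cv2.INTER_CUBIC))
def rays(i,uv):
    K=np.array(i["intrinsics"]);uv=np.atleast_2d(uv).astype(float)
    d=np.c_[(uv[:,0]-K[0,2])/K[0,0],(uv[:,1]-K[1,2])/K[1,1]]
    x=d.copy()
    for _ in range(20): x=d/(1+i["k1"]*(x**2).sum(1,keepdims=True))
    Rm=cv2.Rodrigues(np.array(i["rvec"],float))[0];t=np.array(i["tvec"],float).ravel()
    return -Rm.T@t, np.c_[x,np.ones(len(x))]@Rm   # origin, dirs (world), unit depth
def onz(i,uv,z):
    o,d=rays(i,uv); return o+d*((z-o[2])/d[:,2])[:,None]
def proj(i,P):
    Rm=cv2.Rodrigues(np.array(i["rvec"],float))[0];t=np.array(i["tvec"],float).ravel()
    c=np.atleast_2d(P)@Rm.T+t; x=c[:,:2]/c[:,2:]
    x=x*(1+i["k1"]*(x**2).sum(1,keepdims=True));K=np.array(i["intrinsics"])
    return x*[K[0,0],K[1,1]]+[K[0,2],K[1,2]]
def cloud(i):
    v,u=np.mgrid[0:480,0:640]; o,d=rays(i,np.c_[u.ravel(),v.ravel()])
    return (o+d*i["depth"].reshape(-1,1)).reshape(480,640,3)
E
python3 - <<'E'
from h import *
for n in("scene","top"):
    i=cam(n);save(i,n+"0.png")
    print(n,rays(i,[[320,240]]),i["intrinsics"],i["k1"])
print(manip.get_state())
E
```

```text
pics
scene (array([ 1.51464392, -0.18173976,  0.82865192]), array([[-0.7740379 ,  0.14928278, -0.61534274]])) [[469.12205868   0.         322.44987048]
 [  0.         469.12205868 237.0540897 ]
 [  0.           0.           1.        ]] -0.10185168493152802
top (array([ 0.48376081, -0.00539297,  1.34057937]), array([[ 0.06240827,  0.0179033 , -0.99790535]])) [[449.85403372   0.         322.16626637]
 [  0.         449.85403372 238.79138816]
 [  0.           0.           1.        ]] -0.0026251951721386457
{'clock': 0.1, 'qpos': array([ 1.01798452e+00,  2.76519721e-01,  1.50601274e+00,  2.21552582e-05,
        1.36065982e+00, -1.20991157e-01]), 'qd': array([ 0.00029323, -0.00058752, -0.00424557,  0.00194457, -0.00111232,
       -0.00023696]), 'effort': array([ 8.69022242e-04, -4.17705202e+01, -2.46406513e+01, -1.88627773e-04,
        5.76886101e-03,  2.56953865e-05]), 'position': array([0.24040214, 0.5218277 , 0.23053058]), 'ee_rot': array([ 0.69049426,  0.15095855,  0.69088262, -0.15202101]), 'contact_force': array([-0.38005256,  0.62520964,  0.14802373]), 'moment': array([-0.05502389, -0.0158904 , -0.00925142]), 'width': 0.08551260960401778}
```

View pics/scene0.png

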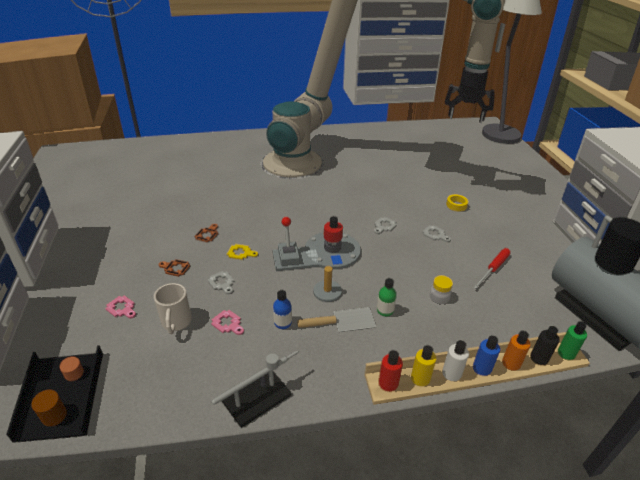

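View pics/top0.png

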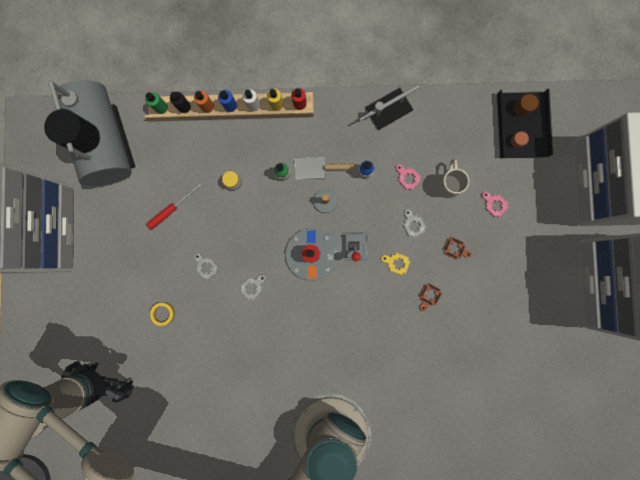

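The scene view shows the brake at about (330,245) and the parking post at (327,285). Pixel positions in the top view:
- **Steel candidates:** (206,267), (252,288) and (414,225).
- **Lining candidates:** (455,248) and (430,295).
- **Look-alikes to leave alone:** pink (409,178) and (496,205), yellow (399,263).
- **Cap:** (311,254). The red lever ball at (356,257) and the red bottle at (299,98) could be confused with it.
- **Post:** (325,201).

Three steels and two linings gives the order S L S L S. I'll measure these now and check a close crop.

```bash
cat >> h.py <<'E'
ZT=0.006
def plate(i,uv,w=34,z=ZT,up=6,name=None,allow=None):
    """top-view plate near pixel uv: centre, tab angle (world yaw)"""
    u0,v0=int(uv[0])-w,int(uv[1])-w
    p=i["pixels"][v0:v0+2*w,u0:u0+2*w].astype(np.float32)
    bg=np.median(p.reshape(-1,3),0)
    d=np.abs(p-bg).max(2)
    d=cv2.resize(d,None,fx=up,fy=up,interpolation=cv2.INTER_LINEAR)
    m=(d>22).astype(np.uint8)
    return m,(u0,v0,up)
E
python3 - <<'E'
from h import *
i=cam("top");s=cam("scene")
np.savez("i0.npz",**{k:np.array(v) for k,v in i.items()})
p=i["pixels"]
tiles=[]
for u,v in[(206,267),(252,288),(414,225),(455,248),(430,295),(311,254)]:
    c=p[v-24:v+24,u-24:u+24]; tiles.append(cv2.resize(c,(260,260),interpolation=cv2.INTER_NEAREST))
    print((u,v),p[v-24,u-24],i["depth"][v-20,u-20])
cv2.imwrite("pics/crops.png",np.vstack([np.hstack(tiles[:3]),np.hstack(tiles[3:])]))
C=cloud(i); print(np.nanmedian(C[330:345,250:300,2]),C[330:345,250:300,2].std())
for u,v in[(311,254),(325,201),(356,257),(206,275),(325,195)]: print(u,v,C[v,u])
Cs=cloud(s); 
for u,v in[(334,222),(328,268),(286,222)]: print(u,v,Cs[v,u])
E
```

```text
(206, 267) [117 122 124] 1.344815
(252, 288) [115 122 123] 1.3395183
(414, 225) [115 121 123] 1.3464521
(455, 248) [118 124 125] 1.3414527
(430, 295) [ 91 156 177] 1.3359451
(311, 254) [115 121 122] 1.3482839
-0.0004507027698036348 0.08468973656604087
311 254 [0.52288308 0.04212455 0.11209294]
325 201 [6.76133386e-01 6.47504981e-04 5.60690214e-02]
356 257 [ 0.51168407 -0.08024682  0.11495641]
206 275 [0.47146318 0.35832037 0.01018133]
325 195 [6.89500437e-01 1.20859829e-04 8.07913587e-02]
334 222 [0.53849119 0.04293137 0.10827235]
328 268 [6.81837065e-01 6.96674482e-05 7.81720304e-02]
286 222 [ 0.52648751 -0.08227     0.11348332]
```

View pics/crops.png

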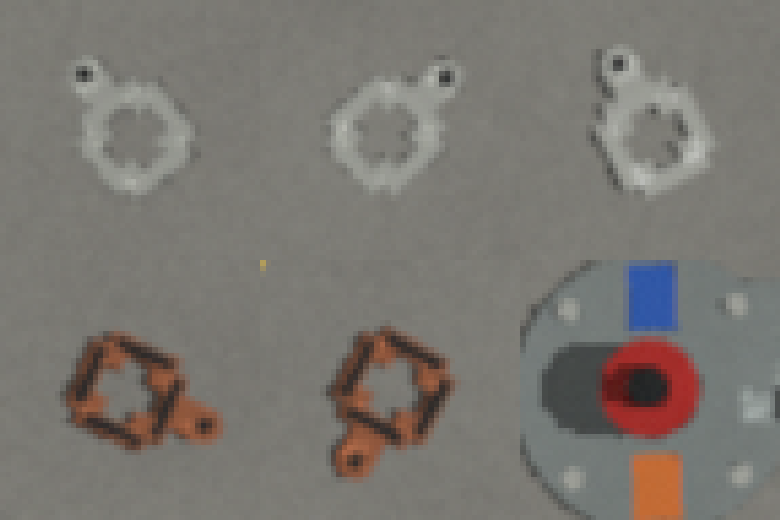

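Top row of the crop: three bare steels with their tabs. Bottom row: two brick-red linings with black pads, and the red cap with its knob between the blue mark (up, +x) and the orange mark (down). The choice holds, so I'll measure precisely.

```bash
cat >> h.py <<'E'
def plate(i,uv,w=26,z=ZT,up=8):
    u0,v0=int(uv[0])-w,int(uv[1])-w
    p=i["pixels"][v0:v0+2*w,u0:u0+2*w].astype(np.float32)
    bg=np.median(np.r_[p[:3].reshape(-1,3),p[-3:].reshape(-1,3)],0); d=p-bg
    red=d[...,2]-d[...,0]
    f=np.maximum(np.maximum(red,-d.min(2)*(cv2.dilate(red,np.ones((5,5)))>40)),0) if red.max()>50 else d.mean(2)
    f=cv2.resize(f,None,fx=up,fy=up,interpolation=cv2.INTER_CUBIC)
    m=(f>(25 if red.max()>50 else 16)).astype(np.uint8)
    n,l,st,ce=cv2.connectedComponentsWithStats(m); k=1+np.argmax(st[1:,4]); m=(l==k).astype(np.uint8)
    cs,h=cv2.findContours(m,cv2.RETR_CCOMP,cv2.CHAIN_APPROX_NONE)
    def W(c,zz=z): return onz(i,(c.reshape(-1,2)+.5)/up-.5+[u0,v0],zz)[:,:2]
    outer=max((c for c,q in zip(cs,h[0]) if q[3]<0),key=cv2.contourArea)
    holes=[c for c,q in zip(cs,h[0]) if q[3]>=0]
    bore=max(holes,key=cv2.contourArea) if holes else None
    F=np.zeros_like(m);cv2.drawContours(F,[outer],-1,1,-1)
    vu=np.argwhere(F)[:,::-1]; P=W(vu); O=W(outer)
    c=P.mean(0)
    if bore is not None: M=cv2.moments(bore); cb=W(np.array([M["m10"]/M["m00"],M["m01"]/M["m00"]]))[0]
    else: cb=c
    c=cb
    for _ in range(4):
        r=np.linalg.norm(P-c,axis=1); t=P[r>.037].mean(0)-c; a=t/np.linalg.norm(t); n=np.array([-a[1],a[0]])
        x=(O-c)@a; y=(O-c)@n
        body=np.abs(x)<.014
        yl,yh=np.median(y[body&(y<0)]),np.median(y[body&(y>0)])
        bk=np.median(x[(np.abs(y)<.014)&(x<0)]); tip=np.percentile(x,99.5)
        ox=((bk+.028)+(tip-.055))/2
        c=c+n*(yl+yh)/2+a*ox
    return dict(c=c,bore=cb,yaw=np.arctan2(a[1],a[0]),w=yh-yl,len=tip-bk,px=proj(i,[*c,z])[0])
def find_near(i,name,uv): 
    r=plate(i,uv); print(name,"c",r["c"].round(4),"bore",r["bore"].round(4),"yaw",round(r["yaw"],3),"w",r["w"].round(4),"len",r["len"].round(4)); return r
NOM=dict(SA=(206,267),SB=(252,288),SC=(414,225),LA=(455,248),LB=(430,295))
E
python3 - <<'E'
from h import *
i=cam("top");s=cam("scene");C=cloud(i)
for k,v in NOM.items():
    r=find_near(i,k,v); u,vv=r["px"].astype(int); q=C[vv-14:vv+14,u-14:u+14,2]; print("  z pct",np.percentile(q,[50,90]))
p=i["pixels"].astype(int);b,g,r=p[...,0],p[...,1],p[...,2]
def comp(m,near,z):
    n,l,st,ce=cv2.connectedComponentsWithStats(m.astype(np.uint8)); 
    k=1+np.argmin([np.linalg.norm(ce[j]-near)+(1e3 if st[j,4]<20 else 0) for j in range(1,n)]); return onz(i,ce[k],z)[0],st[k,4]
print("blue",comp((b>r+70)&(b>120),(311,238),.012)); print("orange",comp((r>170)&(g>80)&(b<80),(312,272),.012))
# cap top ring at z: unknown -> rim 50 => roof 86
capm=(r>110)&(g<70)&(b<70); 
kn=(r<60)&(g<60)&(b<60)
print("knob",comp(kn,(311,253),.113)); 
roi=np.zeros((480,640),bool);roi[235:275,290:335]=True
P=C[roi]; k=P[P[:,2]>.108];print("knob cloud",k.mean(0),len(k)); k=P[(P[:,2]>.078)&(P[:,2]<.092)];print("roof cloud",k.mean(0),(k.min(0)+k.max(0))/2)
# disc base
P=C[215:290,270:345].reshape(-1,3);k=P[(P[:,2]>.008)&(P[:,2]<.018)];print("base",k.min(0),k.max(0))
Cs=cloud(s)
for nm,lo,hi,box in[("knob",.1,.116,(.48,.58,-.01,.09)),("post",.073,.085,(.62,.75,-.05,.05)),("ball",.095,.118,(.45,.58,-.12,-.05))]:
  for n,c in(("top",C),("scene",Cs)):
    Q=c.reshape(-1,3);k=Q[(Q[:,2]>lo)&(Q[:,2]<hi)&(Q[:,0]>box[0])&(Q[:,0]<box[1])&(Q[:,1]>box[2])&(Q[:,1]<box[3])]
    print(nm,n,len(k),k.mean(0) if len(k) else None, (k.min(0)+k.max(0))/2 if len(k) else None)
E
```

```text
SA c [0.4922 0.3579] bore [0.493  0.3586] yaw 0.644 w 0.0528 len 0.0794
  z pct [0.00195738 0.0075675 ]
SB c [0.4291 0.2271] bore [0.4288 0.2268] yaw -0.832 w 0.0537 len 0.0815
  z pct [0.00198411 0.00786578]
SC c [ 0.6025 -0.2638] bore [ 0.6026 -0.264 ] yaw 0.421 w 0.0544 len 0.0822
  z pct [0.0013401  0.00730323]
LA c [ 0.5344 -0.3757] bore [ 0.5347 -0.375 ] yaw -2.003 w 0.0566 len 0.0868
  z pct [0.00134115 0.00716707]
LB c [ 0.4001 -0.2997] bore [ 0.4003 -0.2998] yaw 2.614 w 0.0585 len 0.085
  z pct [0.00113138 0.0072889 ]
blue (array([0.57765873, 0.04593761, 0.012     ]), np.int32(99))
orange (array([0.47423231, 0.04539285, 0.012     ]), np.int32(98))
knob (array([0.52608459, 0.04538124, 0.113     ]), np.int32(39))
knob cloud [0.52149259 0.03769983 0.26935638] 55
roof cloud [0.52694833 0.04419735 0.08555678] [0.52661365 0.04455506 0.08501256]
base [ 0.45208323 -0.05307636  0.00800018] [0.63833086 0.14960721 0.01796143]
knob top 44 [0.52744354 0.04308157 0.11202453] [0.52701273 0.04351983 0.11017976]
knob scene 58 [0.53168458 0.04295412 0.10870155] [0.52794442 0.04343994 0.10700513]
post top 39 [6.84547456e-01 2.53461298e-04 7.93536343e-02] [6.84275575e-01 2.56574379e-04 7.96867282e-02]
post scene 51 [ 0.68790331 -0.00144542  0.07859682] [ 0.68530766 -0.00113055  0.07770972]
ball top 46 [ 0.51439686 -0.08050166  0.1128948 ] [ 0.51456294 -0.08050053  0.1115359 ]
ball scene 69 [ 0.52147981 -0.0820951   0.10881484] [ 0.51905581 -0.08231487  0.10664305]
```

```bash
cat > go.py <<'E'
# usage: go.py x y z jawyaw : prints the shift/turn in tool axes for both half turns
import sys; from h import *
x,y,z,j=map(float,sys.argv[1:5]); s=manip.get_state(); q=np.array(s["ee_rot"]);Rt=R.from_quat(q[[1,2,3,0]]);M=Rt.as_matrix()
p=np.array(s["position"]); d=np.array([x,y,z])-p
print("t",s["clock"],"pos",p.round(4),"tilt",np.degrees(np.arccos(-M[2,0])).round(2),"jaw",np.arctan2(M[1,1],M[0,1]).round(3),"q1,q6",s["qpos"][[0,5]].round(2),"w",round(s["width"],4))
print("delta_pos cm",(M.T@d*100).round(2))
for h in(0,np.pi):
    Y=np.array([np.cos(j+h),np.sin(j+h),0]);X=np.array([0,0,-1.]);T=np.c_[X,Y,np.cross(X,Y)]
    rv=R.from_matrix(M.T@T).as_rotvec(); dyaw=-rv[0]
    for a in (rv[0],rv[0]-np.sign(rv[0])*2*np.pi):
        q6=s["qpos"][5]+a+(np.arctan2(y,x)-s["qpos"][0])
        if abs(q6)<2.65: print("  dr",(rv*a/rv[0] if abs(rv[0])>1e-6 else rv).round(3),"q6~",round(q6,2))
E
python3 go.py 0.526 0.0456 0.15 0.3
```

```text
t 0.3 pos [0.2406 0.5221 0.231 ] tilt 0.03 jaw 1.139 q1,q6 [ 1.02 -0.12] w 0.0851
delta_pos cm [  8.11 -31.32  45.87]
  dr [0.839 0.    0.001] q6~ -0.21
```

```bash
python3 -m creep '{"delta_pos":[[8,-31.3,45.9],[8,-31.3,45.9],[8,-31.3,45.9],[8,-31.3,45.9],[8,-31.3,45.9],[8,-31.3,45.9],[8,-31.3,45.9],[8,-31.3,45.9],[8,-31.3,45.9],[8,-31.3,45.9]],"dr":[[0.839,0,0],[0.839,0,0],[0.839,0,0],[0.839,0,0],[0.839,0,0],[0.839,0,0],[0.839,0,0],[0.839,0,0],[0.839,0,0],[0.839,0,0]]}' 0.2 40; python3 go.py 0.526 0.0456 0.15 0.3
```

```text
clock: 1.3
position: [0.4962, 0.096, 0.16]
ee_rot: [0.569, 0.42, 0.569, -0.419]
contact_force: [-0.1, 0.3, -0.3]
width: 0.0508
t 1.3 pos [0.4962 0.096  0.16  ] tilt 0.05 jaw 0.3 q1,q6 [ 0.05 -0.25] w 0.0508
delta_pos cm [1.   1.36 5.7 ]
  dr [-0.    -0.    -0.001] q6~ -0.21
```

```bash
python3 -m creep '{"delta_pos":[[1,1.4,5.7],[1,1.4,5.7],[1,1.4,5.7],[1,1.4,5.7],[4,1.4,5.7],[5.9,1.4,5.7],[5.9,1.4,5.7],[5.9,1.4,5.7]],"dr":[[0,0,0],[0,0,0],[0,0,0],[0,0,0],[0,0,0],[0,0,0],[0,0,0],[0,0,0]]}'; python3 go.py 0.526 0.0456 0.091 0.3
```

```text
clock: 2.1
position: [0.5251, 0.049, 0.1016]
ee_rot: [0.569, 0.419, 0.57, -0.419]
contact_force: [0.2, 0.2, 0.1]
width: 0.0513
t 2.1 pos [0.5251 0.049  0.1016] tilt 0.02 jaw 0.302 q1,q6 [-0.04 -0.34] w 0.0513
delta_pos cm [ 1.06 -0.01  0.35]
  dr [ 0.002 -0.    -0.   ] q6~ -0.21
```

```bash
python3 -m creep '{"delta_pos":[[0.5,0,0.35],[1.05,0,0.35],[1.05,0,0.35],[1.05,0,0.35],[1.05,0,0.35]],"dr":[[0,0,0],[0,0,0],[0,0,0],[0,0,0],[0,0,0]]}' ; python3 -m creep '{"delta_pos":[[0,0,0],[0,0,0],[0,0,0],[0,0,0],[0,0,0],[0,0,0]],"dr":[[0,0,0],[0,0,0],[0,0,0],[0,0,0],[0,0,0],[0,0,0]]}' -1 40
```

```text
clock: 2.6
position: [0.5267, 0.0442, 0.0908]
ee_rot: [0.569, 0.42, 0.569, -0.42]
contact_force: [-0.0, 0.4, 1.3]
width: 0.0516
clock: 3.2
position: [0.5266, 0.0441, 0.0908]
ee_rot: [0.569, 0.42, 0.569, -0.42]
contact_force: [-1.1, 0.2, 4.1]
width: 0.0204
```

```bash
python3 -m creep '{"delta_pos":[[-1,0,0],[-3,0,0],[-5,0,0],[-6,0,0],[-6,0,0],[-6,0,0]],"dr":[[0,0,0],[0,0,0],[0,0,0],[0,0,0],[0,0,0],[0,0,0]]}' -1 40; python3 go.py 0.6845 0.0003 0.15 0.3
```

```text
clock: 3.8
position: [0.5262, 0.0443, 0.1501]
ee_rot: [0.569, 0.42, 0.569, -0.42]
contact_force: [-0.1, 0.7, -2.4]
width: 0.0205
t 3.8 pos [0.5262 0.0443 0.1501] tilt 0.04 jaw 0.3 q1,q6 [-0.05 -0.35] w 0.0205
delta_pos cm [-0.   13.82  8.88]
  dr [-0.    -0.     0.001] q6~ -0.3
```

```bash
python3 -m creep '{"delta_pos":[[0,3.45,2.22],[0,6.9,4.44],[0,10.4,6.7],[0,13.8,8.9],[0,13.8,8.9],[0,13.8,8.9],[0,13.8,8.9],[2,13.8,8.9],[3.5,13.8,8.9],[3.5,13.8,8.9]],"dr":[[0,0,0],[0,0,0],[0,0,0],[0,0,0],[0,0,0],[0,0,0],[0,0,0],[0,0,0],[0,0,0],[0,0,0]]}'; python3 go.py 0.6845 0.0003 0.0915 0.3
```

```text
clock: 4.8
position: [0.6814, 0.0008, 0.1132]
ee_rot: [0.567, 0.418, 0.571, -0.421]
contact_force: [-0.2, 0.1, -2.9]
width: 0.0208
t 4.8 pos [0.6814 0.0008 0.1132] tilt 0.36 jaw 0.301 q1,q6 [-0.1 -0.4] w 0.0208
delta_pos cm [2.17 0.29 0.14]
  dr [ 0.001 -0.003  0.006] q6~ -0.3
```

```bash
python3 -m creep '{"delta_pos":[[0.8,0.1,0],[1.6,0.1,0],[2.05,0.1,0],[2.05,0.1,0],[2.05,0.1,0],[2.05,0.1,0]],"dr":[[0,0,0],[0,0,0],[0,0,0],[0,0,0],[0,0,0],[0,0,0]]}'; python3 go.py 0.6845 0.0003 0.0915 0.3
```

```text
clock: 5.4
position: [0.686, 0.0003, 0.0955]
ee_rot: [0.569, 0.42, 0.569, -0.419]
contact_force: [0.3, 0.0, -1.8]
width: 0.0209
t 5.4 pos [6.86e-01 3.00e-04 9.55e-02] tilt 0.05 jaw 0.3 q1,q6 [-0.1 -0.4] w 0.0209
delta_pos cm [ 0.4  -0.14 -0.05]
  dr [-0.     0.    -0.001] q6~ -0.3
```

```bash
python3 -m creep '{"delta_pos":[[0.2,0,0],[0.42,0,0],[0.42,0,0],[0.42,0,0]],"dr":[[0,0,0],[0,0,0],[0,0,0],[0,0,0]]}';python3 -m creep '{"delta_pos":[[0,0,0],[0,0,0],[0,0,0],[0,0,0],[-3,0,0],[-8,0,0],[-12,0,0],[-12,0,0]],"dr":[[0,0,0],[0,0,0],[0,0,0],[0,0,0],[0,0,0],[0,0,0],[0,0,0],[0,0,0]]}' 0.3
python3 - <<'E'
from h import *
s=cam("scene");i=cam("top");save(s,"s1.png",(200,180,450,340),3)
for k,v in NOM.items(): find_near(i,k,v)
C=cloud(i)
for n,c in(("top",C),("scene",cloud(s))):
  Q=c.reshape(-1,3)
  for lo,hi,b in((.104,.118,(.62,.75,-.05,.05)),(.073,.085,(.48,.58,-.01,.09))):
    k=Q[(Q[:,2]>lo)&(Q[:,2]<hi)&(Q[:,0]>b[0])&(Q[:,0]<b[1])&(Q[:,1]>b[2])&(Q[:,1]<b[3])]
    print(n,len(k),k.mean(0),(k.min(0)+k.max(0))/2,k.max(0)[2])
E
python3 go.py 0.4290 0.2270 0.08 0.739
```

```text
clock: 5.8
position: [0.6858, 0.0003, 0.0909]
ee_rot: [0.569, 0.42, 0.569, -0.42]
contact_force: [0.5, -0.0, -1.1]
width: 0.0204
clock: 6.6
position: [0.6894, -0.0, 0.2186]
ee_rot: [0.573, 0.422, 0.565, -0.417]
contact_force: [1.1, -0.4, 0.6]
width: 0.0558
t 6.7 pos [6.862e-01 2.000e-04 2.124e-01] tilt 0.17 jaw 0.3 q1,q6 [-0.1 -0.4] w 0.0553
delta_pos cm [ 13.15 -17.9  -29.28]
  dr [-0.439  0.002 -0.002] q6~ -0.25Traceback (most recent call last):
  File "<stdin>", line 3, in <module>
  File "h.py", line 67, in find_near
    r=plate(i,uv); print(name,"c",r["c"].round(4),"bore",r["bore"].round(4),"yaw",round(r["yaw"],3),"w",r["w"].round(4),"len",r["len"].round(4)); return r
  File "h.py", line 45, in plate
    n,l,st,ce=cv2.connectedComponentsWithStats(m); k=1+np.argmax(st[1:,4]); m=(l==k).astype(np.uint8)
                                                       ~~~~~~~~~^^^^^^^^^^
    return _wrapfunc(a, 'argmax', axis=axis, out=out, **kwds)
    return bound(*args, **kwds)
ValueError: attempt to get argmax of an empty sequence
```

View pics/s1.png

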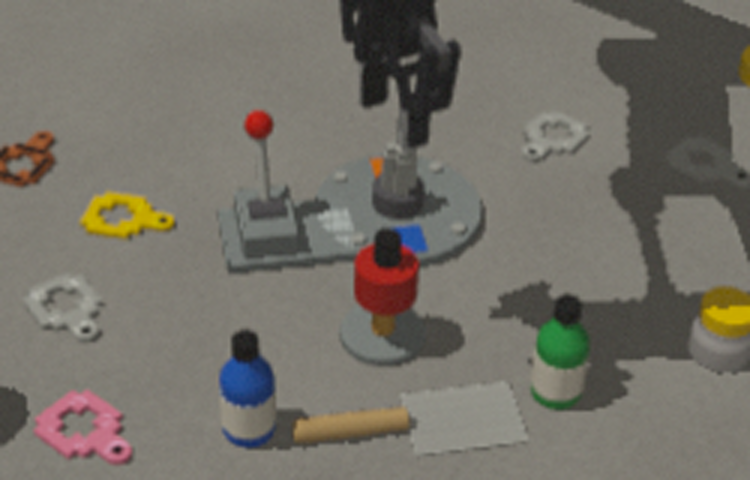

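The picture shows the cap upright on the post (crop 387,280), the hub bare, and the steel plate SA (725,160) in the arm's shadow. I'll take SC first (crop 65,300).

```bash
python3 - <<'E'
from h import *
i=cam("top")
for k,v in NOM.items():
    try: find_near(i,k,v)
    except Exception as e: print(k,e)
E
python3 go.py 0.6025 -0.2638 0.08 1.992
```

```text
SA c [nan nan] bore [0.4479 0.2899] yaw nan w nan len nan
SB c [0.4291 0.227 ] bore [0.4288 0.2267] yaw -0.833 w 0.0539 len 0.082
SC c [ 0.6026 -0.2638] bore [ 0.6027 -0.2641] yaw 0.421 w 0.0546 len 0.0824
LA c [ 0.5346 -0.3756] bore [ 0.5347 -0.375 ] yaw -2.005 w 0.0567 len 0.087
LB c [ 0.4    -0.2998] bore [ 0.4003 -0.2998] yaw 2.612 w 0.0588 len 0.0853
t 6.75 pos [6.852e-01 3.000e-04 2.105e-01] tilt 0.04 jaw 0.3 q1,q6 [-0.1 -0.4] w 0.0556
delta_pos cm [ 13.05 -15.7   22.8 ]
  dr [-1.692e+00 -1.000e-03  0.000e+00] q6~ -2.4
  dr [1.45e+00 0.00e+00 1.00e-03] q6~ 0.74h.py:58: RuntimeWarning: Mean of empty slice.
  r=np.linalg.norm(P-c,axis=1); t=P[r>.037].mean(0)-c; a=t/np.linalg.norm(t); n=np.array([-a[1],a[0]])
  ret = um.true_divide(
  return _methods._mean(a, axis=axis, dtype=dtype,
  ret = ret.dtype.type(ret / rcount)
```

```bash
python3 -m creep '{"delta_pos":[[6,-15.7,22.8],[6,-15.7,22.8],[6,-15.7,22.8],[6,-15.7,22.8],[6,-15.7,22.8],[6,-15.7,22.8],[6,-15.7,22.8],[6,-15.7,22.8],[6,-15.7,22.8],[6,-15.7,22.8]],"dr":[[1.45,0,0],[1.45,0,0],[1.45,0,0],[1.45,0,0],[1.45,0,0],[1.45,0,0],[1.45,0,0],[1.45,0,0],[1.45,0,0],[1.45,0,0]]}' 1 60; python3 go.py 0.6025 -0.2638 0.03 -1.15
```

```text
clock: 7.75
position: [0.6016, -0.2634, 0.1482]
ee_rot: [-0.145, -0.691, -0.147, 0.693]
contact_force: [1.1, 0.4, 0.2]
width: 0.0856
t 7.75 pos [ 0.6016 -0.2634  0.1482] tilt 0.28 jaw -1.155 q1,q6 [-0.52  0.64] w 0.0856
delta_pos cm [11.82  0.12 -0.1 ]
  dr [-0.005  0.003  0.004] q6~ 0.74
  dr [-3.147 -0.006  0.004] q6~ -2.4
```

```bash
python3 -m creep '{"delta_pos":[[5,0.1,-0.1],[9,0.1,-0.1],[12,0.1,-0.1],[13.5,0.1,-0.1],[13.5,0.1,-0.1],[13.5,0.1,-0.1],[13.5,0.1,-0.1]],"dr":[[0,0,0],[0,0,0],[0,0,0],[0,0,0],[0,0,0],[0,0,0],[0,0,0]]}' 0.48; python3 go.py 0.6025 -0.2638 0.0 -1.15
```

```text
clock: 8.45
position: [0.6049, -0.2647, 0.0165]
ee_rot: [0.148, 0.692, 0.147, -0.691]
contact_force: [-0.1, -0.1, -0.2]
width: 0.0633
t 8.45 pos [ 0.6049 -0.2647  0.0165] tilt 0.07 jaw -1.15 q1,q6 [-0.52  0.63] w 0.0633
delta_pos cm [ 1.65 -0.18  0.19]
  dr [ 0.    -0.001 -0.001] q6~ 0.74
  dr [-3.142e+00  2.000e-03 -1.000e-03] q6~ -2.4
```

```bash
python3 -m creep '{"delta_pos":[[0.4,-0.18,0.19],[0.8,-0.18,0.19],[1.2,-0.18,0.19],[1.4,-0.18,0.19],[1.4,-0.18,0.19],[1.4,-0.18,0.19]],"dr":[[0,0,0],[0,0,0],[0,0,0],[0,0,0],[0,0,0],[0,0,0]]}'; python3 -m creep '{"delta_pos":[[0.15,0,0],[0.3,0,0],[0.45,0,0],[0.45,0,0]],"dr":[[0,0,0],[0,0,0],[0,0,0],[0,0,0]]}';python3 go.py 0.6025 -0.2638 0.0 -1.15
```

```text
clock: 9.05
position: [0.602, -0.2636, 0.0018]
ee_rot: [0.148, 0.692, 0.148, -0.691]
contact_force: [-0.0, 0.6, -0.2]
width: 0.0636
clock: 9.45
position: [0.6017, -0.2634, -0.003]
ee_rot: [-0.148, -0.691, -0.148, 0.692]
contact_force: [-0.4, 0.2, -0.7]
width: 0.0634
t 9.45 pos [ 0.6017 -0.2634 -0.003 ] tilt 0.03 jaw -1.15 q1,q6 [-0.52  0.63] w 0.0634
delta_pos cm [-0.3   0.07 -0.05]
  dr [0. 0. 0.] q6~ 0.74
  dr [-3.142e+00 -1.000e-03  0.000e+00] q6~ -2.4
```

```bash
python3 -m creep '{"delta_pos":[[0.1,0.05,0],[0.2,0.05,0],[0.2,0.05,0]],"dr":[[0,0,0],[0,0,0],[0,0,0]]}'; python3 -m creep '{"delta_pos":[[0,0,0],[0,0,0],[0,0,0],[0,0,0],[0,0,0]],"dr":[[0,0,0],[0,0,0],[0,0,0],[0,0,0],[0,0,0]]}' 0 60;python3 go.py 0.6025 -0.2638 0.0 -1.15
```

```text
clock: 9.75
position: [0.6021, -0.264, -0.0048]
ee_rot: [-0.148, -0.691, -0.148, 0.692]
contact_force: [-0.6, 0.4, 0.4]
width: 0.0633
clock: 10.25
position: [0.6028, -0.2644, -0.0035]
ee_rot: [0.148, 0.692, 0.147, -0.691]
contact_force: [-0.2, 0.2, 6.5]
width: 0.0538
t 10.25 pos [ 0.6028 -0.2644 -0.0035] tilt 0.11 jaw -1.15 q1,q6 [-0.52  0.63] w 0.0538
delta_pos cm [-0.35 -0.06  0.  ]
  dr [-0.    -0.001 -0.001] q6~ 0.74
  dr [-3.142e+00  2.000e-03 -2.000e-03] q6~ -2.4
```

```bash
python3 -m creep '{"delta_pos":[[-2,0,0],[-5,0,0],[-9,0,0],[-13,0,0],[-15.5,0,0],[-15.5,0,0],[-15.5,0,0]],"dr":[[0,0,0],[0,0,0],[0,0,0],[0,0,0],[0,0,0],[0,0,0],[0,0,0]]}' 0 80; python3 go.py 0.526 0.0457 0.15 -1.566
python3 - <<'E'
from h import *
i=cam("top")
for k,v in NOM.items():
    try: find_near(i,k,v)
    except Exception as e: print(k,e)
E
```

```text
clock: 10.95
position: [0.6018, -0.2638, 0.1502]
ee_rot: [0.148, 0.692, 0.148, -0.691]
contact_force: [0.1, 0.5, -1.0]
width: 0.053
t 10.95 pos [ 0.6018 -0.2638  0.1502] tilt 0.0 jaw -1.15 q1,q6 [-0.52  0.63] w 0.053
delta_pos cm [ 2.000e-02 -3.135e+01 -5.720e+00]
  dr [ 0.416 -0.     0.   ] q6~ 1.65
  dr [-2.726 -0.    -0.   ] q6~ -1.49
SA c [0.4923 0.3578] bore [0.493  0.3586] yaw 0.645 w 0.053 len 0.0796
SB c [0.4476 0.2494] bore [0.4238 0.2228] yaw 0.179 w 0.1071 len 0.1132
SC c [ 0.5931 -0.3   ] bore [ 0.5929 -0.2998] yaw 2.764 w 0.0132 len 0.0946
LA c [ 0.5352 -0.3742] bore [ 0.5348 -0.375 ] yaw -2.012 w 0.0559 len 0.0831
LB c [ 0.4075 -0.3517] bore [ 0.4089 -0.3468] yaw 1.375 w 0.0444 len 0.0735
```

```bash
python3 -m creep '{"delta_pos":[[0,-4,-0.7],[0,-8,-1.5],[0,-12,-2.2],[0,-16,-2.9],[0,-20,-3.7],[0,-24,-4.4],[0,-28,-5.1],[0,-31.3,-5.7],[0,-31.3,-5.7],[0,-31.3,-5.7]],"dr":[[0.05,0,0],[0.1,0,0],[0.15,0,0],[0.2,0,0],[0.25,0,0],[0.3,0,0],[0.36,0,0],[0.416,0,0],[0.416,0,0],[0.416,0,0]]}'; python3 go.py 0.526 0.0457 0.0305 -1.566
python3 - <<'E'
from h import *
i=cam("top");s=cam("scene");save(i,"t2.png",(180,190,480,350),2.6);save(s,"s2.png",(260,150,410,270),5)
for k,v in NOM.items():
    try: find_near(i,k,v)
    except Exception as e: print(k,e)
E
```

```text
clock: 12.0
position: [0.5251, 0.0455, 0.1487]
ee_rot: [-0.003, -0.706, -0.002, 0.708]
contact_force: [-0.2, 0.2, 0.3]
width: 0.053
t 12.0 pos [0.5251 0.0455 0.1487] tilt 0.18 jaw -1.564 q1,q6 [-0.05  1.52] w 0.053
delta_pos cm [11.82 -0.03 -0.12]
  dr [ 0.002  0.003 -0.   ] q6~ 1.65
  dr [-3.139e+00  1.000e-03  5.000e-03] q6~ -1.49
SA c [0.5138 0.4043] bore [0.5282 0.3865] yaw -2.45 w 0.0802 len 0.1041
SB c [0.4291 0.227 ] bore [0.4288 0.2267] yaw -0.831 w 0.0542 len 0.0825
SC attempt to get argmax of an empty sequence
LA c [ 0.5345 -0.3757] bore [ 0.5347 -0.375 ] yaw -2.005 w 0.0566 len 0.0869
LB c [ 0.4    -0.2997] bore [ 0.4002 -0.2997] yaw 2.613 w 0.0587 len 0.0853
```

View pics/s2.png

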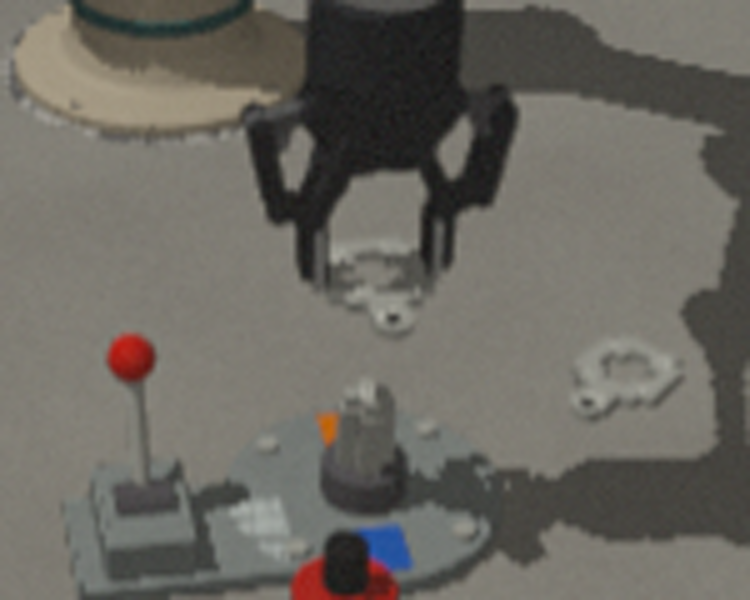

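```bash
python3 - <<'E'
from h import *
s=cam("scene");Q=cloud(s).reshape(-1,3)
for lo,hi in((.066,.0745),(.076,.083)):
  k=Q[(Q[:,2]>lo)&(Q[:,2]<hi)&(abs(Q[:,0]-.526)<.03)&(abs(Q[:,1]-.0457)<.03)]
  print(len(k),k.mean(0),k.min(0),k.max(0))
k=Q[(Q[:,2]>.135)&(Q[:,2]<.175)&(abs(Q[:,0]-.526)<.07)&(abs(Q[:,1]-.0457)<.025)]
print("plate",len(k),k.mean(0),k.min(0),k.max(0))
E
python3 -m creep '{"delta_pos":[[2,0,-0.1],[4,0,-0.1],[5,0,-0.1],[5.6,0,-0.1],[5.6,0,-0.1],[5.6,0,-0.1],[5.6,0,-0.1]],"dr":[[0,0,0],[0,0,0],[0,0,0],[0,0,0],[0,0,0],[0,0,0],[0,0,0]]}'; python3 go.py 0.526 0.0457 0.0305 -1.566
```

```text
35 [0.53479877 0.04247376 0.07045988] [0.52408506 0.02836948 0.06634489] [0.54494187 0.05740136 0.07413609]
35 [0.52818535 0.04382519 0.07872985] [0.51567833 0.03223689 0.07625981] [0.53983613 0.05589601 0.08195527]
plate 266 [0.53863913 0.04629257 0.15708632] [0.49550665 0.02074487 0.15047025] [0.58629179 0.0706905  0.17166657]
clock: 12.85
position: [0.528, 0.0449, 0.0951]
ee_rot: [0.002, 0.708, 0.002, -0.706]
contact_force: [-0.5, -0.6, -1.0]
width: 0.0531
t 12.85 pos [0.528  0.0449 0.0951] tilt 0.1 jaw -1.566 q1,q6 [-0.05  1.52] w 0.0531
delta_pos cm [ 6.46 -0.09  0.21]
  dr [-0.    -0.002 -0.   ] q6~ 1.65
  dr [-3.142e+00  0.000e+00 -3.000e-03] q6~ -1.49
```

```bash
python3 -m creep '{"delta_pos":[[0.5,0,0.1],[1.2,0,0.1],[1.8,0,0.1],[2.3,0,0.1],[2.3,0,0.1],[2.3,0,0.1]],"dr":[[0,0,0],[0,0,0],[0,0,0],[0,0,0],[0,0,0],[0,0,0]]}'; python3 go.py 0.5268 0.0447 0.0305 -1.566
```

```text
clock: 13.45
position: [0.5262, 0.045, 0.0711]
ee_rot: [-0.002, -0.707, -0.002, 0.707]
contact_force: [0.0, -0.7, -0.5]
width: 0.0531
t 13.45 pos [0.5262 0.045  0.0711] tilt 0.02 jaw -1.566 q1,q6 [-0.05  1.52] w 0.0531
delta_pos cm [ 4.06  0.03 -0.06]
  dr [0. 0. 0.] q6~ 1.65
  dr [-3.142e+00 -0.000e+00  1.000e-03] q6~ -1.49
```

Engaged on the lead-in with no force. Continuing down.

```bash
python3 -m creep '{"delta_pos":[[0.4,0,0],[0.8,0,0],[1.2,0,0],[1.6,0,0],[1.6,0,0]],"dr":[[0,0,0],[0,0,0],[0,0,0],[0,0,0],[0,0,0]]}'; python3 go.py 0.5268 0.0447 0.0305 -1.566;  python3 -m creep '{"delta_pos":[[0.5,0,0],[1,0,0],[1.5,0,0],[2,0,0],[2.4,0,0],[2.4,0,0]],"dr":[[0,0,0],[0,0,0],[0,0,0],[0,0,0],[0,0,0],[0,0,0]]}'; python3 go.py 0.5268 0.0447 0.0305 -1.566
```

```text
clock: 13.95
position: [0.5258, 0.045, 0.0546]
ee_rot: [-0.002, -0.707, -0.002, 0.708]
contact_force: [-0.2, 0.6, -0.7]
width: 0.0529
t 13.95 pos [0.5258 0.045  0.0546] tilt 0.08 jaw -1.566 q1,q6 [-0.05  1.52] w 0.0529
delta_pos cm [ 2.41  0.03 -0.11]
  dr [0.    0.001 0.   ] q6~ 1.65
  dr [-3.142e+00 -0.000e+00  2.000e-03] q6~ -1.49
clock: 14.55
position: [0.5262, 0.045, 0.0309]
ee_rot: [-0.002, -0.707, -0.002, 0.707]
contact_force: [-0.2, -0.9, -0.3]
width: 0.0532
t 14.55 pos [0.5262 0.045  0.0309] tilt 0.03 jaw -1.566 q1,q6 [-0.05  1.52] w 0.0532
delta_pos cm [ 0.04  0.03 -0.06]
  dr [-0.  0.  0.] q6~ 1.65
  dr [-3.142e+00 -0.000e+00  1.000e-03] q6~ -1.49
```

```bash
python3 -m creep '{"delta_pos":[[0,0,0],[0,0,0],[0,0,0],[-2,0,0],[-5,0,0],[-9,0,0],[-12,0,0],[-12,0,0],[-12,0,0]],"dr":[[0,0,0],[0,0,0],[0,0,0],[0,0,0],[0,0,0],[0,0,0],[0,0,0],[0,0,0],[0,0,0]]}' 0.48; python3 - <<'E'
from h import *
i=cam("top");s=cam("scene");save(s,"s3.png",(270,190,400,290),4)
for k,v in NOM.items():
    try: find_near(i,k,v)
    except Exception as e: print(k,e)
E
python3 go.py 0.400 -0.2998 0.1 -2.10
```

```text
clock: 15.45
position: [0.5265, 0.045, 0.152]
ee_rot: [0.002, 0.708, 0.002, -0.706]
contact_force: [-0.7, -0.1, -0.3]
width: 0.0631
SA c [0.5138 0.4048] bore [0.5282 0.3865] yaw -2.423 w 0.0794 len 0.1012
SB c [0.4292 0.2269] bore [0.4289 0.2267] yaw -0.832 w 0.054 len 0.0824
SC attempt to get argmax of an empty sequence
LA c [ 0.5345 -0.3757] bore [ 0.5348 -0.375 ] yaw -2.004 w 0.0567 len 0.0869
LB c [ 0.4    -0.2999] bore [ 0.4003 -0.2998] yaw 2.608 w 0.059 len 0.0851
t 15.55 pos [0.5253 0.045  0.1503] tilt 0.13 jaw -1.566 q1,q6 [-0.05  1.52] w 0.0633
delta_pos cm [ 5.05 34.42 12.68]
  dr [ 0.534  0.002 -0.   ] q6~ 1.46
  dr [-2.608e+00  1.000e-03  3.000e-03] q6~ -1.68
```

View pics/s3.png

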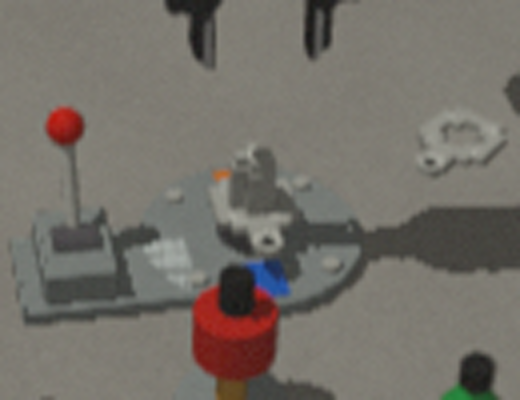

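The steel plate is down on the shoulder with its tab over the blue mark (crop 265,238). Next is lining LB.

```bash
python3 -m creep '{"delta_pos":[[0,34.4,12.7],[0,34.4,12.7],[0,34.4,12.7],[0,34.4,12.7],[0,34.4,12.7],[0,34.4,12.7],[5,34.4,12.7],[9,34.4,12.7],[12.5,34.4,12.7],[12.5,34.4,12.7]],"dr":[[0.534,0,0],[0.534,0,0],[0.534,0,0],[0.534,0,0],[0.534,0,0],[0.534,0,0],[0.534,0,0],[0.534,0,0],[0.534,0,0],[0.534,0,0]]}' 0.48 80; python3 go.py 0.400 -0.2998 0.01 -2.10
```

```text
clock: 16.55
position: [0.3957, -0.2962, 0.0199]
ee_rot: [0.189, -0.677, 0.183, 0.687]
contact_force: [-0.8, 1.1, -0.0]
width: 0.0634
t 16.55 pos [ 0.3957 -0.2962  0.0199] tilt 0.95 jaw -2.102 q1,q6 [-0.78  1.32] w 0.0634
delta_pos cm [ 0.98  0.1  -0.57]
  dr [-0.002  0.016  0.004] q6~ 1.46
  dr [-3.144 -0.006  0.025] q6~ -1.68
```

```bash
python3 -m creep '{"delta_pos":[[0,0,0],[0,0,0],[0,0,0]],"dr":[[0,0,0],[0,0,0],[0,0,0]]}'; python3 go.py 0.400 -0.2998 -0.004 -2.10
```

```text
clock: 16.85
position: [0.4026, -0.3002, 0.0285]
ee_rot: [-0.184, 0.684, -0.185, -0.681]
contact_force: [-0.6, -0.7, 0.3]
width: 0.0635
t 16.85 pos [ 0.4026 -0.3002  0.0285] tilt 0.26 jaw -2.099 q1,q6 [-0.78  1.32] w 0.0635
delta_pos cm [3.25 0.09 0.26]
  dr [ 0.001 -0.004 -0.001] q6~ 1.46
  dr [-3.14e+00  2.00e-03 -7.00e-03] q6~ -1.68
```

```bash
python3 -m creep '{"delta_pos":[[1,0,0.15],[2,0,0.15],[2.7,0,0.15],[3,0,0.15],[3,0,0.15],[3,0,0.15]],"dr":[[0,0,0],[0,0,0],[0,0,0],[0,0,0],[0,0,0],[0,0,0]]}'; python3 go.py 0.400 -0.2998 -0.004 -2.10
```

```text
clock: 17.45
position: [0.3982, -0.3011, -0.002]
ee_rot: [0.182, -0.682, 0.186, 0.683]
contact_force: [-10.0, -3.9, 17.9]
width: 0.0631
t 17.45 pos [ 0.3982 -0.3011 -0.002 ] tilt 0.29 jaw -2.097 q1,q6 [-0.78  1.32] w 0.0631
delta_pos cm [ 0.2  -0.2  -0.09]
  dr [ 0.003 -0.    -0.005] q6~ 1.46
  dr [-3.138  0.008 -0.   ] q6~ -1.68
```

```bash
python3 -m creep '{"delta_pos":[[-3,0,0],[-6,0,0],[-11,0,0],[-11,0,0]],"dr":[[0,0,0],[0,0,0],[0,0,0],[0,0,0]]}'; python3 - <<'E'
from h import *
i=cam("top");s=cam("scene")
u,v=proj(s,[.4,-.3,0])[0].astype(int)
a=cv2.resize(s["pixels"][v-35:v+35,u-45:u+45],(540,420),interpolation=cv2.INTER_CUBIC)
b=cv2.resize(i["pixels"][270:320,405:455],(250,250),interpolation=cv2.INTER_CUBIC)
c=np.zeros((420,790,3),np.uint8);c[:,:540]=a;c[:250,540:]=b;cv2.imwrite("pics/s4.png",c)
for k,v in NOM.items():
    try: find_near(i,k,v)
    except Exception as e: print(k,e)
E
```

```text
clock: 17.85
position: [0.4029, -0.302, 0.1115]
ee_rot: [-0.183, 0.686, -0.187, -0.679]
contact_force: [0.8, -0.7, 0.7]
width: 0.0634
SA c [0.4923 0.3578] bore [0.4931 0.3586] yaw 0.647 w 0.0527 len 0.0795
SB c [0.4292 0.227 ] bore [0.4289 0.2268] yaw -0.833 w 0.0536 len 0.082
SC attempt to get argmax of an empty sequence
LA c [ 0.5345 -0.3756] bore [ 0.5348 -0.375 ] yaw -2.004 w 0.0567 len 0.0873
LB c [nan nan] bore [ 0.3807 -0.2848] yaw nan w nan len nanh.py:58: RuntimeWarning: Mean of empty slice.
  r=np.linalg.norm(P-c,axis=1); t=P[r>.037].mean(0)-c; a=t/np.linalg.norm(t); n=np.array([-a[1],a[0]])
  ret = um.true_divide(
  return _methods._mean(a, axis=axis, dtype=dtype,
  ret = ret.dtype.type(ret / rcount)
```

View pics/s4.png

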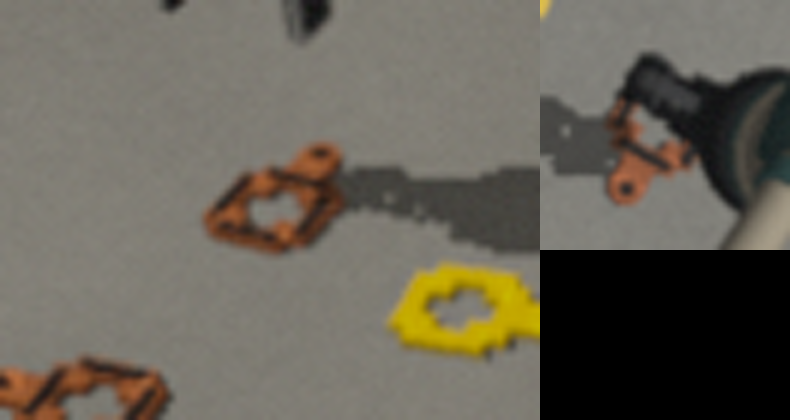

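The plate is about where it was; the fingers touched its edge. I'll step aside, re-measure, and come down wider.

```bash
python3 -m creep '{"delta_pos":[[-3,5,0],[-3,10,0],[-3,15,0],[-3,15,0],[-3,15,0],[-3,15,0]],"dr":[[0,0,0],[0,0,0],[0,0,0],[0,0,0],[0,0,0],[0,0,0]]}' 0.8; python3 - <<'E' 2>/dev/null
from h import *
i=cam("top")
for k,v in NOM.items():
    try: r=find_near(i,k,v)
    except Exception as e: print(k,e)
    if k=="LB": c=r
import subprocess,sys
print(subprocess.run([sys.executable,"go.py",*map(str,[*c["c"],0.05,c["yaw"]+np.pi/2])],capture_output=True,text=True).stdout)
E
```

```text
clock: 18.55
position: [0.3236, -0.4265, 0.1346]
ee_rot: [0.186, -0.682, 0.184, 0.683]
contact_force: [0.3, 1.6, -0.2]
width: 0.077
SA c [0.4923 0.3579] bore [0.493  0.3585] yaw 0.647 w 0.0528 len 0.0796
SB c [0.4292 0.227 ] bore [0.4289 0.2268] yaw -0.833 w 0.0537 len 0.082
SC attempt to get argmax of an empty sequence
LA c [ 0.5345 -0.3757] bore [ 0.5348 -0.375 ] yaw -2.004 w 0.0568 len 0.0871
LB c [nan nan] bore [ 0.4059 -0.3185] yaw nan w nan len nan
t 18.6 pos [ 0.324  -0.4263  0.1349] tilt 0.21 jaw -2.099 q1,q6 [-1.05  1.05] w 0.0771
delta_pos cm [nan nan nan]
```

LA is clearly seen, so I'll take that first.

```bash
python3 go.py 0.5347 -0.3755 0.05 -0.433
```

```text
t 18.6 pos [ 0.324  -0.4263  0.1349] tilt 0.21 jaw -2.099 q1,q6 [-1.05  1.05] w 0.0771
delta_pos cm [  8.49 -14.99 -15.66]
  dr [-1.666 -0.     0.004] q6~ -0.18
```

```bash
python3 -m creep '{"delta_pos":[[0,-15,-15.7],[0,-15,-15.7],[0,-15,-15.7],[0,-15,-15.7],[0,-15,-15.7],[0,-15,-15.7],[0,-15,-15.7],[0,-15,-15.7],[0,-15,-15.7],[0,-15,-15.7]],"dr":[[-1.666,0,0],[-1.666,0,0],[-1.666,0,0],[-1.666,0,0],[-1.666,0,0],[-1.666,0,0],[-1.666,0,0],[-1.666,0,0],[-1.666,0,0],[-1.666,0,0]]}' 0.75; python3 go.py 0.5347 -0.3755 0.02 -0.433
```

```text
clock: 19.6
position: [0.5357, -0.3756, 0.1358]
ee_rot: [-0.332, -0.624, -0.333, 0.624]
contact_force: [0.6, 0.4, -0.1]
width: 0.0746
t 19.6 pos [ 0.5357 -0.3756  0.1358] tilt 0.1 jaw -0.591 q1,q6 [-0.72 -0.13] w 0.0746
delta_pos cm [11.58 -0.07  0.06]
  dr [-0.158 -0.001  0.001] q6~ -0.18
```

```bash
python3 -m creep '{"delta_pos":[[0,0,0],[3,0,0],[7,0,0],[10,0,0],[11.5,0,0],[11.5,0,0],[11.5,0,0],[11.5,0,0]],"dr":[[-0.1,0,0],[-0.158,0,0],[-0.158,0,0],[-0.158,0,0],[-0.158,0,0],[-0.158,0,0],[-0.158,0,0],[-0.158,0,0]]}'; python3 go.py 0.5347 -0.3755 -0.004 -0.433
```

```text
clock: 20.4
position: [0.5363, -0.378, 0.0227]
ee_rot: [0.379, 0.598, 0.378, -0.597]
contact_force: [1.0, 0.2, 0.1]
width: 0.0742
t 20.4 pos [ 0.5363 -0.378   0.0227] tilt 0.13 jaw -0.441 q1,q6 [-0.72 -0.28] w 0.0742
delta_pos cm [ 2.67 -0.26 -0.16]
  dr [-0.008  0.    -0.002] q6~ -0.18
```

```bash
python3 -m creep '{"delta_pos":[[0.5,-0.1,-0.1],[1,-0.1,-0.1],[1.5,-0.1,-0.1],[2,-0.1,-0.1],[2.3,-0.1,-0.1],[2.3,-0.1,-0.1]],"dr":[[0,0,0],[0,0,0],[0,0,0],[0,0,0],[0,0,0],[0,0,0]]}'; python3 go.py 0.5347 -0.3755 -0.004 -0.433
```

```text
clock: 21.0
position: [0.5343, -0.3766, -0.0025]
ee_rot: [-0.378, -0.597, -0.379, 0.598]
contact_force: [-0.0, 0.7, -0.9]
width: 0.0746
t 21.0 pos [ 0.5343 -0.3766 -0.0025] tilt 0.08 jaw -0.442 q1,q6 [-0.72 -0.28] w 0.0746
delta_pos cm [ 0.15 -0.01 -0.11]
  dr [-0.009 -0.     0.001] q6~ -0.18
```

```bash
python3 -m creep '{"delta_pos":[[0.1,0,-0.1],[0.1,0,-0.1],[0.1,0,-0.1],[0.1,0,-0.1],[0.1,0,-0.1],[0.1,0,-0.1],[0.1,0,-0.1]],"dr":[[-0.009,0,0],[-0.009,0,0],[-0.009,0,0],[-0.009,0,0],[-0.009,0,0],[-0.009,0,0],[-0.009,0,0]]}' 0 80; python3 -m creep '{"delta_pos":[[-2,0,0],[-5,0,0],[-9,0,0],[-13,0,0],[-15.5,0,0],[-15.5,0,0],[-15.5,0,0]],"dr":[[0,0,0],[0,0,0],[0,0,0],[0,0,0],[0,0,0],[0,0,0],[0,0,0]]}';python3 go.py 0.526 0.045 0.15 -1.566
```

```text
clock: 21.7
position: [0.5356, -0.3762, -0.002]
ee_rot: [0.381, 0.596, 0.381, -0.596]
contact_force: [0.5, 0.4, 4.5]
width: 0.0524
clock: 22.4
position: [0.5347, -0.3756, 0.1518]
ee_rot: [-0.381, -0.596, -0.381, 0.596]
contact_force: [-0.2, 0.0, -1.7]
width: 0.0528
t 22.4 pos [ 0.5347 -0.3756  0.1518] tilt 0.04 jaw -0.433 q1,q6 [-0.72 -0.29] w 0.0528
delta_pos cm [  0.2  -18.44 -37.81]
  dr [1.133e+00 0.000e+00 1.000e-03] q6~ 1.65
  dr [-2.009e+00 -1.000e-03  0.000e+00] q6~ -1.49
```

```bash
python3 -m creep '{"delta_pos":[[0,-1.9,-3.9],[0,-3.8,-7.8],[0,-5.8,-11.8],[0,-7.8,-16],[0,-9.8,-20],[0,-11.8,-24],[0,-13.7,-28],[0,-15.7,-32],[0,-17.5,-36],[0,-18.4,-37.8]],"dr":[[0.12,0,0],[0.24,0,0],[0.36,0,0],[0.48,0,0],[0.6,0,0],[0.72,0,0],[0.84,0,0],[0.96,0,0],[1.08,0,0],[1.133,0,0]]}'; python3 -m creep '{"delta_pos":[[0,0,0],[0,0,0],[0,0,0]],"dr":[[0,0,0],[0,0,0],[0,0,0]]}'; python3 go.py 0.526 0.045 0.075 -1.566; python3 - <<'E' 2>/dev/null
from h import *
i=cam("top")
for k,v in NOM.items():
    try: r=find_near(i,k,v)
    except Exception as e: print(k,e)
E
```

```text
clock: 23.4
position: [0.5245, 0.0479, 0.1498]
ee_rot: [-0.001, -0.705, -0.002, 0.709]
contact_force: [-0.1, -0.6, -0.6]
width: 0.0527
clock: 23.7
position: [0.5262, 0.0434, 0.1512]
ee_rot: [-0.002, -0.706, -0.001, 0.708]
contact_force: [0.6, 0.5, -0.7]
width: 0.0526
t 23.7 pos [0.5262 0.0434 0.1512] tilt 0.13 jaw -1.566 q1,q6 [-0.05  1.52] w 0.0526
delta_pos cm [ 7.62 -0.16  0.  ]
  dr [-0.     0.002 -0.   ] q6~ 1.65
  dr [-3.142e+00  1.000e-03  3.000e-03] q6~ -1.49
SA c [0.5134 0.4065] bore [0.5281 0.3865] yaw -2.583 w 0.0731 len 0.1183
SB c [0.4292 0.2269] bore [0.4288 0.2268] yaw -0.834 w 0.0539 len 0.0822
SC attempt to get argmax of an empty sequence
LA attempt to get argmax of an empty sequence
LB c [ 0.4005 -0.2973] bore [ 0.4013 -0.2971] yaw 2.593 w 0.0581 len 0.0839
```

```bash
python3 -m creep '{"delta_pos":[[2,-0.16,0],[4,-0.16,0],[5.5,-0.16,0],[5.8,-0.1,0],[5.8,-0.1,0],[6.6,-0.1,0],[7.4,-0.1,0],[8,-0.1,0],[8,-0.1,0]],"dr":[[0,0,0],[0,0,0],[0,0,0],[0,0,0],[0,0,0],[0,0,0],[0,0,0],[0,0,0],[0,0,0]]}'; python3 go.py 0.526 0.045 0.038 -1.566
```

```text
clock: 24.65
position: [0.5259, 0.0455, 0.0714]
ee_rot: [-0.002, -0.706, -0.002, 0.708]
contact_force: [-1.0, 0.6, -0.4]
width: 0.0526
t 24.65 pos [0.5259 0.0455 0.0714] tilt 0.11 jaw -1.566 q1,q6 [-0.05  1.52] w 0.0526
delta_pos cm [ 3.34  0.05 -0.01]
  dr [0.    0.002 0.   ] q6~ 1.65
  dr [-3.142e+00 -0.000e+00  3.000e-03] q6~ -1.49
```

```bash
python3 -m creep '{"delta_pos":[[0.4,0,0],[0.9,0,0],[1.4,0,0],[1.9,0,0],[2.4,0,0],[2.9,0,0],[3.3,0,0],[3.3,0,0],[3.3,0,0]],"dr":[[0,0,0],[0,0,0],[0,0,0],[0,0,0],[0,0,0],[0,0,0],[0,0,0],[0,0,0],[0,0,0]]}'; python3 go.py 0.526 0.045 0.038 -1.566
```

```text
clock: 25.55
position: [0.5267, 0.0454, 0.0393]
ee_rot: [-0.002, -0.707, -0.002, 0.707]
contact_force: [0.2, 0.1, -1.1]
width: 0.053
t 25.55 pos [0.5267 0.0454 0.0393] tilt 0.01 jaw -1.566 q1,q6 [-0.05  1.52] w 0.053
delta_pos cm [0.13 0.04 0.07]
  dr [0. 0. 0.] q6~ 1.65
  dr [-3.142 -0.     0.   ] q6~ -1.49
```

```bash
python3 -m creep '{"delta_pos":[[0.15,0,0],[0.15,0,0],[0.15,0,0],[0.15,0,0],[-2,0,0],[-5,0,0],[-9,0,0],[-12,0,0],[-12,0,0]],"dr":[[0,0,0],[0,0,0],[0,0,0],[0,0,0],[0,0,0],[0,0,0],[0,0,0],[0,0,0],[0,0,0]]}' 0.55; python3 - <<'E' 2>/dev/null
from h import *
s=cam("scene");i=cam("top");save(s,"s5.png",(270,190,400,290),4)
for k,v in NOM.items():
    try: r=find_near(i,k,v)
    except Exception as e: print(k,e)
E
python3 go.py .4923 .3579 .12 -0.925
```

```text
clock: 26.45
position: [0.5299, 0.0453, 0.1641]
ee_rot: [0.002, 0.711, 0.002, -0.704]
contact_force: [0.1, -0.5, -0.3]
width: 0.0664
SA c [0.5175 0.4078] bore [0.5281 0.3865] yaw -2.225 w 0.09 len 0.0811
SB c [0.429  0.2272] bore [0.4289 0.2268] yaw -0.83 w 0.0539 len 0.0818
SC attempt to get argmax of an empty sequence
LA attempt to get argmax of an empty sequence
LB c [ 0.3994 -0.298 ] bore [ 0.4013 -0.2971] yaw 2.558 w 0.0553 len 0.0825
t 26.55 pos [0.5269 0.0454 0.16  ] tilt 0.09 jaw -1.566 q1,q6 [-0.05  1.52] w 0.0665
delta_pos cm [  3.99 -31.26   3.31]
  dr [-0.641 -0.002 -0.   ] q6~ 1.55
  dr [-3.783e+00  1.000e-03 -3.000e-03] q6~ -1.59
```

View pics/s5.png

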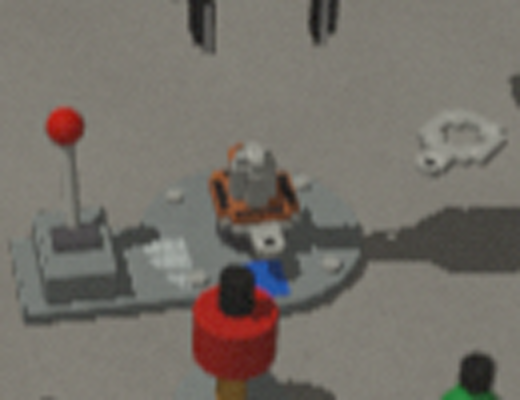

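The lining is flat on the steel with its tab towards orange. Next is steel SB, which is clearly seen.

```bash
python3 -m creep '{"delta_pos":[[0,-18,10],[0,-18,10],[0,-18,10],[0,-18,10],[0,-18,10],[0,-18,10],[0,-18,10],[0,-18,10],[0,-18,10],[0,-18,10]],"dr":[[-1.5,0,0],[-1.5,0,0],[-1.5,0,0],[-1.5,0,0],[-1.5,0,0],[-1.5,0,0],[-1.5,0,0],[-1.5,0,0],[-1.5,0,0],[-1.5,0,0]]}' 0.75; python3 go.py .4291 .2270 .05 0.739
```

```text
clock: 27.55
position: [0.4245, 0.2245, 0.1575]
ee_rot: [-0.484, -0.513, -0.485, 0.516]
contact_force: [-0.9, -0.9, 0.4]
width: 0.0746
t 27.55 pos [0.4245 0.2245 0.1575] tilt 0.22 jaw -0.06 q1,q6 [0.34 0.4 ] w 0.0746
delta_pos cm [10.75  0.48 -0.29]
  dr [-0.799 -0.     0.004] q6~ -0.25
```

```bash
python3 -m creep '{"delta_pos":[[0,0.4,-0.2],[0,0.4,-0.2],[0,0.4,-0.2],[3,0.4,-0.2],[7,0.4,-0.2],[10,0.4,-0.2],[13,0.4,-0.2],[13.8,0.4,-0.2],[13.8,0.4,-0.2],[13.8,0.4,-0.2]],"dr":[[-0.15,0,0],[-0.3,0,0],[-0.45,0,0],[-0.6,0,0],[-0.75,0,0],[-0.799,0,0],[-0.799,0,0],[-0.799,0,0],[-0.799,0,0],[-0.799,0,0]]}' 0.75; python3 -m creep '{"delta_pos":[[0,0,0],[0,0,0]],"dr":[[0,0,0],[0,0,0]]}'; python3 go.py .4291 .2270 -.004 0.739
```

```text
clock: 28.55
position: [0.4304, 0.2268, 0.0218]
ee_rot: [0.646, 0.288, 0.646, -0.287]
contact_force: [-0.4, 0.5, 0.9]
width: 0.0747
clock: 28.75
position: [0.4309, 0.227, 0.0226]
ee_rot: [0.647, 0.288, 0.645, -0.287]
contact_force: [-0.1, 0.4, -0.1]
width: 0.0746
t 28.75 pos [0.4309 0.227  0.0226] tilt 0.16 jaw 0.733 q1,q6 [ 0.34 -0.39] w 0.0746
delta_pos cm [ 2.66 -0.14 -0.12]
  dr [-0.006  0.001 -0.003] q6~ -0.25
```

```bash
python3 -m creep '{"delta_pos":[[0.6,-0.1,-0.1],[1.2,-0.1,-0.1],[1.8,-0.1,-0.1],[2.3,-0.1,-0.1],[2.5,-0.1,-0.1],[2.5,-0.1,-0.1],[2.5,-0.1,-0.1]],"dr":[[0,0,0],[0,0,0],[0,0,0],[0,0,0],[0,0,0],[0,0,0],[0,0,0]]}';  python3 go.py .4291 .2270 -.004 0.739
```

```text
clock: 29.45
position: [0.4286, 0.2268, -0.0037]
ee_rot: [0.646, 0.288, 0.646, -0.288]
contact_force: [-0.2, 0.3, 0.5]
width: 0.0747
t 29.45 pos [ 0.4286  0.2268 -0.0037] tilt 0.0 jaw 0.733 q1,q6 [ 0.34 -0.39] w 0.0747
delta_pos cm [0.03 0.05 0.02]
  dr [-0.006 -0.     0.   ] q6~ -0.25
```

```bash
python3 -m creep '{"delta_pos":[[0,0,0],[0,0,0],[0,0,0],[0,0,0],[0,0,0],[0,0,0],[0,0,0]],"dr":[[0,0,0],[0,0,0],[0,0,0],[0,0,0],[0,0,0],[0,0,0],[0,0,0]]}' 0 80; python3 -m creep '{"delta_pos":[[-2,0,0],[-5,0,0],[-9,0,0],[-13,0,0],[-15.5,0,0],[-15.5,0,0],[-15.5,0,0]],"dr":[[0,0,0],[0,0,0],[0,0,0],[0,0,0],[0,0,0],[0,0,0],[0,0,0]]}';python3 go.py 0.5263 0.045 0.15 1.576
```

```text
clock: 30.15
position: [0.4288, 0.2268, -0.0027]
ee_rot: [0.646, 0.288, 0.646, -0.287]
contact_force: [-1.7, -1.1, 6.2]
width: 0.0531
clock: 30.85
position: [0.4283, 0.2266, 0.1514]
ee_rot: [0.646, 0.288, 0.646, -0.287]
contact_force: [-0.6, 0.2, -0.7]
width: 0.0531
t 30.85 pos [0.4283 0.2266 0.1514] tilt 0.03 jaw 0.733 q1,q6 [ 0.34 -0.39] w 0.0531
delta_pos cm [ 0.14 -4.87 20.06]
  dr [-0.843  0.    -0.   ] q6~ -1.49
  dr [ 2.299e+00 -1.000e-03 -0.000e+00] q6~ 1.65
```

```bash
python3 -m creep '{"delta_pos":[[0,-0.7,2.9],[0,-1.4,5.8],[0,-2.1,8.7],[0,-2.8,11.6],[0,-3.5,14.5],[0,-4.2,17.4],[0,-4.9,20.1],[0,-4.9,20.1],[0,-4.9,20.1],[0,-4.9,20.1]],"dr":[[-0.12,0,0],[-0.24,0,0],[-0.36,0,0],[-0.48,0,0],[-0.6,0,0],[-0.72,0,0],[-0.843,0,0],[-0.843,0,0],[-0.843,0,0],[-0.843,0,0]]}'; python3 go.py 0.5263 0.045 0.075 1.576;  python3 - <<'E' 2>/dev/null
from h import *
i=cam("top")
for k,v in NOM.items():
    try: r=find_near(i,k,v)
    except Exception as e: print(k,e)
E
```

```text
clock: 31.85
position: [0.5252, 0.0453, 0.15]
ee_rot: [0.706, -0.001, 0.708, 0.002]
contact_force: [-1.1, -0.3, -0.6]
width: 0.0526
t 31.85 pos [0.5252 0.0453 0.15  ] tilt 0.2 jaw 1.575 q1,q6 [-0.05 -1.62] w 0.0526
delta_pos cm [ 7.5  -0.03  0.14]
  dr [-0.001 -0.003 -0.001] q6~ -1.49
  dr [ 3.141e+00 -1.000e-03  5.000e-03] q6~ 1.65
SA c [0.514  0.4045] bore [0.5281 0.3865] yaw -2.436 w 0.081 len 0.1029
SB c [0.4149 0.1649] bore [0.4179 0.166 ] yaw -3.04 w 0.0123 len 0.0936
SC attempt to get argmax of an empty sequence
LA attempt to get argmax of an empty sequence
LB c [ 0.3995 -0.298 ] bore [ 0.4013 -0.297 ] yaw 2.557 w 0.0551 len 0.0825
```

```bash
python3 -m creep '{"delta_pos":[[2,0,0],[4,0,0],[5.5,0,0],[5.8,0,0.05],[5.8,0,0.05],[6.6,0,0.05],[7.4,0,0.05],[8,0,0.05],[8,0,0.05]],"dr":[[0,0,0],[0,0,0],[0,0,0],[0,0,0],[0,0,0],[0,0,0],[0,0,0],[0,0,0],[0,0,0]]}'; python3 go.py 0.5263 0.045 0.043 1.576
```

```text
clock: 32.8
position: [0.5263, 0.0446, 0.0704]
ee_rot: [0.706, -0.002, 0.708, 0.002]
contact_force: [-0.4, -0.1, -0.2]
width: 0.0528
t 32.8 pos [0.5263 0.0446 0.0704] tilt 0.11 jaw 1.576 q1,q6 [-0.05 -1.62] w 0.0528
delta_pos cm [2.74 0.04 0.  ]
  dr [-0.    -0.002 -0.   ] q6~ -1.49
  dr [ 3.141e+00 -0.000e+00  3.000e-03] q6~ 1.65
```

```bash
python3 -m creep '{"delta_pos":[[0.4,0,0],[0.9,0,0],[1.4,0,0],[1.9,0,0],[2.4,0,0],[2.8,0,0],[2.8,0,0],[2.8,0,0]],"dr":[[0,0,0],[0,0,0],[0,0,0],[0,0,0],[0,0,0],[0,0,0],[0,0,0],[0,0,0]]}'; python3 go.py 0.5263 0.045 0.043 1.576; python3 -m creep '{"delta_pos":[[0,0,0],[0,0,0],[0,0,0],[0,0,0],[-2,0,0],[-5,0,0],[-9,0,0],[-12,0,0],[-12,0,0]],"dr":[[0,0,0],[0,0,0],[0,0,0],[0,0,0],[0,0,0],[0,0,0],[0,0,0],[0,0,0],[0,0,0]]}' 0.55; python3 - <<'E' 2>/dev/null
from h import *
s=cam("scene");i=cam("top");save(i,"t6.png",(400,265,470,325),5)
a=s["pixels"][190:290,270:400];b=i["pixels"][265:325,395,] if 0 else i["pixels"][265:325,395:465]
c=np.zeros((400,800,3),np.uint8);c[:,:520]=cv2.resize(a,(520,400));c[:240,520:]=cv2.resize(b,(280,240),interpolation=cv2.INTER_NEAREST);cv2.imwrite("pics/s6.png",c)
E
python3 go.py .4005 -.2975 .12 -2.12
```

```text
clock: 33.6
position: [0.5273, 0.0446, 0.0434]
ee_rot: [0.707, -0.002, 0.707, 0.002]
contact_force: [-0.5, 0.4, 0.3]
width: 0.0529
t 33.6 pos [0.5273 0.0446 0.0434] tilt 0.02 jaw 1.576 q1,q6 [-0.05 -1.62] w 0.0529
delta_pos cm [ 0.04  0.04 -0.09]
  dr [ 0.  0. -0.] q6~ -1.49
  dr [ 3.142 -0.    -0.   ] q6~ 1.65
clock: 34.5
position: [0.5303, 0.0445, 0.1679]
ee_rot: [0.711, -0.002, 0.704, 0.002]
contact_force: [-0.2, -1.1, -0.0]
width: 0.0665
t 34.6 pos [0.5273 0.0446 0.1639] tilt 0.09 jaw 1.576 q1,q6 [-0.05 -1.62] w 0.0662
delta_pos cm [  4.37 -34.14 -12.86]
  dr [ 3.696e+00 -1.000e-03 -3.000e-03] q6~ 1.48
  dr [ 0.554  0.001 -0.   ] q6~ -1.66
```

View pics/s6.png

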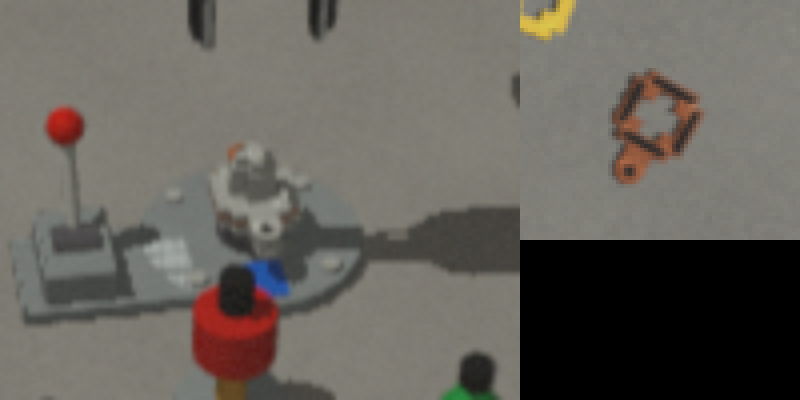

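The third plate (steel) is seated with its tab over blue, and LB is seen at about (429,294). I'll refine LB's measurement.

```bash
python3 - <<'E' 2>/dev/null
from h import *
i=cam("top")
for uv in((429,296),(428,298),(430,294)):
    find_near(i,"LB",uv)
# direct: red-only threshold, bore & tab via world points
p=i["pixels"].astype(int); m=((p[...,2]-p[...,0])>25)&(p[...,1]<110)
m[:,:410]=0;m[:,448:]=0;m[:275]=0;m[318:]=0
v,u=np.nonzero(m); P=onz(i,np.c_[u,v],.006)[:,:2]; c=np.array([.401,-.297])
for _ in range(5):
    r=np.linalg.norm(P-c,axis=1);t=P[r>.037].mean(0)-c; print(np.arctan2(t[1],t[0]).round(3),np.linalg.norm(t).round(4),len(P))
    break
w,_=cv2.minEnclosingCircle(P[r<.036].astype(np.float32)*1000);print(w)
b=P[r<.034]*1000; print("square",cv2.minAreaRect(b.astype(np.float32)))
E
```

```text
LB c [ 0.3994 -0.2981] bore [ 0.4013 -0.297 ] yaw 2.56 w 0.0551 len 0.0824
LB c [ 0.3994 -0.2981] bore [ 0.4013 -0.297 ] yaw 2.56 w 0.0551 len 0.0824
LB c [ 0.4006 -0.2973] bore [ 0.4013 -0.2971] yaw 2.594 w 0.0582 len 0.0837
2.61 0.0443 271
(400.6275634765625, -295.9504699707031)
square ((398.5732116699219, -296.6016845703125), (57.941837310791016, 61.75409698486328), 58.93949508666992)
```

```bash
python3 go.py .4008 -.2972 .05 1.029; python3 -m creep '{"delta_pos":[[0,-34.2,-12.8],[0,-34.2,-12.8],[0,-34.2,-12.8],[0,-34.2,-12.8],[0,-34.2,-12.8],[0,-34.2,-12.8],[0,-34.2,-12.8],[3,-34.2,-12.8],[6,-34.2,-12.8],[9,-34.2,-12.8]],"dr":[[0.547,0,0],[0.547,0,0],[0.547,0,0],[0.547,0,0],[0.547,0,0],[0.547,0,0],[0.547,0,0],[0.547,0,0],[0.547,0,0],[0.547,0,0]]}' 0.75;  python3 -m creep '{"delta_pos":[[0,0,0],[0,0,0],[0,0,0],[0,0,0]],"dr":[[0,0,0],[0,0,0],[0,0,0],[0,0,0]]}'; python3 go.py .4008 -.2972 .02 1.029
```

```text
t 34.65 pos [0.5265 0.0446 0.1628] tilt 0.06 jaw 1.576 q1,q6 [-0.05 -1.62] w 0.0659
delta_pos cm [ 11.29 -34.12 -12.73]
  dr [ 0.547 -0.001  0.   ] q6~ -1.67
  dr [3.689e+00 0.000e+00 2.000e-03] q6~ 1.47
clock: 35.65
position: [0.3994, -0.2981, 0.0708]
ee_rot: [0.68, 0.191, 0.682, -0.189]
contact_force: [-0.4, 0.6, 0.4]
width: 0.0748
clock: 36.05
position: [0.4019, -0.2986, 0.0747]
ee_rot: [0.682, 0.189, 0.68, -0.189]
contact_force: [-0.3, 0.2, -0.1]
width: 0.0746
t 36.05 pos [ 0.4019 -0.2986  0.0747] tilt 0.16 jaw 1.03 q1,q6 [-0.78 -1.81] w 0.0746
delta_pos cm [ 5.46  0.07 -0.18]
  dr [0.001 0.003 0.001] q6~ -1.67
  dr [ 3.142e+00  1.000e-03 -4.000e-03] q6~ 1.47
```

```bash
python3 -m creep '{"delta_pos":[[2,0.1,-0.15],[4,0.1,-0.15],[5.5,0.1,-0.15],[6,0.1,-0.15],[6.5,0.1,-0.15],[7,0.1,-0.15],[7.2,0.1,-0.15],[7.2,0.1,-0.15],[7.2,0.1,-0.15]],"dr":[[0,0,0],[0,0,0],[0,0,0],[0,0,0],[0,0,0],[0,0,0],[0,0,0],[0,0,0],[0,0,0]]}' 0.75; python3 go.py .4008 -.2972 -.0035 1.029
```

```text
clock: 36.95
position: [0.4004, -0.2966, 0.0016]
ee_rot: [0.682, 0.189, 0.681, -0.189]
contact_force: [-0.4, 0.4, 0.3]
width: 0.0745
t 36.95 pos [ 0.4004 -0.2966  0.0016] tilt 0.04 jaw 1.029 q1,q6 [-0.78 -1.81] w 0.0745
delta_pos cm [ 0.51 -0.02  0.07]
  dr [-0.     0.001  0.   ] q6~ -1.67
  dr [ 3.142e+00  0.000e+00 -1.000e-03] q6~ 1.47
```

```bash
python3 -m creep '{"delta_pos":[[0.25,0,0.06],[0.5,0,0.06],[0.5,0,0.06]],"dr":[[0,0,0],[0,0,0],[0,0,0]]}'; python3 -m creep '{"delta_pos":[[0,0,0],[0,0,0],[0,0,0],[0,0,0],[0,0,0],[0,0,0],[0,0,0]],"dr":[[0,0,0],[0,0,0],[0,0,0],[0,0,0],[0,0,0],[0,0,0],[0,0,0]]}' 0 80; python3 -m creep '{"delta_pos":[[-2,0,0],[-5,0,0],[-9,0,0],[-13,0,0],[-15.5,0,0],[-15.5,0,0],[-15.5,0,0]],"dr":[[0,0,0],[0,0,0],[0,0,0],[0,0,0],[0,0,0],[0,0,0],[0,0,0]]}';python3 go.py 0.5263 0.045 0.15 1.576
```

```text
clock: 37.25
position: [0.4005, -0.2966, -0.004]
ee_rot: [0.681, 0.189, 0.682, -0.189]
contact_force: [-0.4, 1.3, 0.0]
width: 0.0749
clock: 37.95
position: [0.4007, -0.2968, -0.003]
ee_rot: [0.681, 0.189, 0.681, -0.189]
contact_force: [-1.6, 0.4, 5.8]
width: 0.0533
clock: 38.65
position: [0.4004, -0.2965, 0.1512]
ee_rot: [0.681, 0.189, 0.681, -0.189]
contact_force: [0.2, 0.3, -1.8]
width: 0.053
t 38.65 pos [ 0.4004 -0.2965  0.1512] tilt 0.01 jaw 1.029 q1,q6 [-0.78 -1.81] w 0.053
delta_pos cm [ 0.12 35.75 -6.82]
  dr [-0.547  0.     0.   ] q6~ -1.49
  dr [ 2.595  0.    -0.   ] q6~ 1.65
```

```bash
python3 -m creep '{"delta_pos":[[0,4,-0.8],[0,8,-1.5],[0,12,-2.3],[0,16,-3.1],[0,20,-3.8],[0,24,-4.6],[0,28,-5.3],[0,32,-6.1],[0,35.7,-6.8],[0,35.7,-6.8]],"dr":[[-0.06,0,0],[-0.12,0,0],[-0.18,0,0],[-0.24,0,0],[-0.3,0,0],[-0.36,0,0],[-0.42,0,0],[-0.48,0,0],[-0.547,0,0],[-0.547,0,0]]}'; python3 -m creep '{"delta_pos":[[0,0,0],[0,0,0],[0,0,0]],"dr":[[0,0,0],[0,0,0],[0,0,0]]}'; python3 go.py 0.5263 0.045 0.075 1.576; python3 - <<'E'
from h import *
s=cam("scene");save(s,"s7.png",(280,160,390,260),5)
E
```

```text
clock: 39.65
position: [0.5265, 0.0482, 0.149]
ee_rot: [0.706, -0.003, 0.708, 0.005]
contact_force: [-0.6, 0.1, -1.0]
width: 0.0531
clock: 39.95
position: [0.5257, 0.043, 0.1507]
ee_rot: [0.707, -0.001, 0.708, 0.001]
contact_force: [-0.5, -0.2, -0.4]
width: 0.0529
t 39.95 pos [0.5257 0.043  0.1507] tilt 0.1 jaw 1.574 q1,q6 [-0.05 -1.62] w 0.0529
delta_pos cm [7.57 0.2  0.07]
  dr [-0.002 -0.002  0.   ] q6~ -1.49
  dr [3.14e+00 0.00e+00 3.00e-03] q6~ 1.65
```

View pics/s7.png

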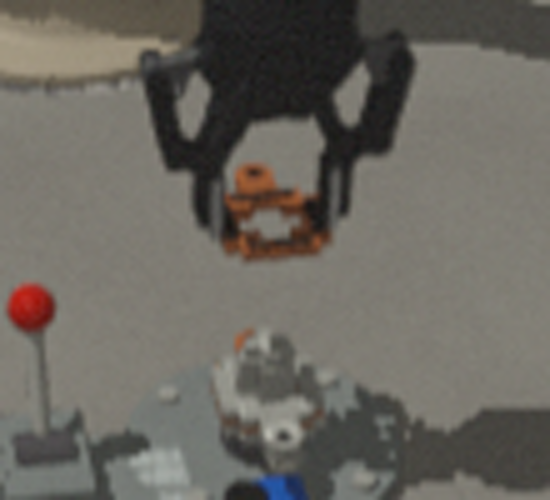

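The lining is held level with its tab towards the robot. Lowering it.

```bash
python3 -m creep '{"delta_pos":[[2,0.15,0],[4,0.15,0],[5.5,0.15,0.07],[5.8,0.15,0.07],[5.8,0.15,0.07],[6.6,0.15,0.07],[7.4,0.15,0.07],[8,0.15,0.07],[8,0.15,0.07]],"dr":[[0,0,0],[0,0,0],[0,0,0],[0,0,0],[0,0,0],[0,0,0],[0,0,0],[0,0,0],[0,0,0]]}'; python3 go.py 0.5263 0.045 0.049 1.576
```

```text
clock: 40.9
position: [0.5264, 0.0457, 0.0704]
ee_rot: [0.706, -0.002, 0.708, 0.002]
contact_force: [-0.3, -0.9, -1.1]
width: 0.0525
t 40.9 pos [0.5264 0.0457 0.0704] tilt 0.11 jaw 1.576 q1,q6 [-0.05 -1.62] w 0.0525
delta_pos cm [ 2.14 -0.07 -0.01]
  dr [ 0.    -0.002 -0.   ] q6~ -1.49
  dr [ 3.142e+00 -0.000e+00  3.000e-03] q6~ 1.65
```

```bash
python3 -m creep '{"delta_pos":[[0.4,0,0],[0.8,0,0],[1.2,0,0],[1.6,0,0],[2,0,0],[2.2,0,0],[2.2,0,0],[2.2,0,0]],"dr":[[0,0,0],[0,0,0],[0,0,0],[0,0,0],[0,0,0],[0,0,0],[0,0,0],[0,0,0]]}'; python3 -m creep '{"delta_pos":[[0,0,0],[0,0,0],[0,0,0],[0,0,0],[-2,0,0],[-5,0,0],[-9,0,0],[-12,0,0],[-12,0,0]],"dr":[[0,0,0],[0,0,0],[0,0,0],[0,0,0],[0,0,0],[0,0,0],[0,0,0],[0,0,0],[0,0,0]]}' 0.55; python3 go.py .42 .05 .2 2.216
```

```text
clock: 41.7
position: [0.5273, 0.0458, 0.0492]
ee_rot: [0.707, -0.002, 0.707, 0.002]
contact_force: [0.1, 0.9, 3.9]
width: 0.0528
clock: 42.6
position: [0.5304, 0.0456, 0.1739]
ee_rot: [0.711, -0.002, 0.704, 0.002]
contact_force: [0.8, -0.0, -1.1]
width: 0.0662
t 42.6 pos [0.5304 0.0456 0.1739] tilt 0.57 jaw 1.576 q1,q6 [-0.05 -1.62] w 0.0662
delta_pos cm [ -2.72   0.5  -11.01]
  dr [-0.64   0.01   0.004] q6~ -2.1
  dr [ 2.502  0.005 -0.012] q6~ 1.04
```

```bash
python3 -m creep '{"delta_pos":[[-2,25,-17],[-2,25,-17],[-2,25,-17],[-2,25,-17],[-2,25,-17],[-2,25,-17],[-2,25,-17],[-2,25,-17]],"dr":[[-0.64,0,0],[-0.64,0,0],[-0.64,0,0],[-0.64,0,0],[-0.64,0,0],[-0.64,0,0],[-0.64,0,0],[-0.64,0,0]]}' 0.75; python3 - <<'E' 2>/dev/null
from h import *
i=cam("top");s=cam("scene")
for uv in((206,267),(207,265)): find_near(i,"SA",uv)
c=np.zeros((400,800,3),np.uint8);c[:,:520]=cv2.resize(s["pixels"][190:290,270:400],(520,400));c[:240,520:]=cv2.resize(i["pixels"][237:297,171:241],(280,240),interpolation=cv2.INTER_NEAREST);cv2.imwrite("pics/s8.png",c)
E
python3 go.py .4925 .3581 .05 2.216
```

```text
clock: 43.4
position: [0.3548, 0.2954, 0.1887]
ee_rot: [0.67, -0.226, 0.67, 0.225]
contact_force: [-0.2, -0.1, -0.2]
width: 0.075
SA c [0.4922 0.3578] bore [0.493  0.3585] yaw 0.643 w 0.0527 len 0.0794
SA c [0.4922 0.3578] bore [0.493  0.3585] yaw 0.643 w 0.0527 len 0.0794
t 43.5 pos [0.3562 0.294  0.1888] tilt 0.07 jaw 2.216 q1,q6 [ 0.54 -1.68] w 0.0747
delta_pos cm [13.87 -3.06 14.76]
  dr [-0.    -0.001  0.001] q6~ -1.59
  dr [3.141e+00 1.000e-03 1.000e-03] q6~ 1.55
```

View pics/s8.png

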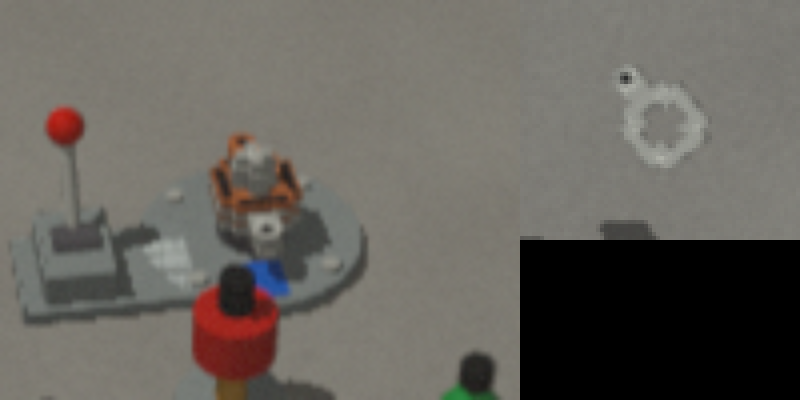

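Four plates are stacked level and SA is in clear view, unmoved.

```bash
python3 -m creep '{"delta_pos":[[0,-3.1,14.8],[0,-3.1,14.8],[0,-3.1,14.8],[2,-3.1,14.8],[6,-3.1,14.8],[10,-3.1,14.8],[13,-3.1,14.8],[16.5,-3.1,14.8],[16.5,-3.1,14.8],[16.5,-3.1,14.8]],"dr":[[0,0,0],[0,0,0],[0,0,0],[0,0,0],[0,0,0],[0,0,0],[0,0,0],[0,0,0],[0,0,0],[0,0,0]]}' 0.75;  python3 -m creep '{"delta_pos":[[0,0,0],[0,0,0]],"dr":[[0,0,0],[0,0,0]]}'; python3 go.py .4927 .3582 -.0037 2.214
```

```text
clock: 44.5
position: [0.4937, 0.3575, 0.024]
ee_rot: [0.67, -0.224, 0.671, 0.223]
contact_force: [-0.3, -0.3, 0.1]
width: 0.0749
clock: 44.7
position: [0.4945, 0.3594, 0.0265]
ee_rot: [0.672, -0.224, 0.669, 0.224]
contact_force: [-0.7, 0.3, 0.0]
width: 0.0748
t 44.7 pos [0.4945 0.3594 0.0265] tilt 0.23 jaw 2.215 q1,q6 [ 0.51 -1.7 ] w 0.0748
delta_pos cm [ 3.02  0.01 -0.23]
  dr [0.001 0.004 0.001] q6~ -1.59
  dr [ 3.143e+00  1.000e-03 -6.000e-03] q6~ 1.56
```

```bash
python3 -m creep '{"delta_pos":[[0.6,0,-0.1],[1.2,0,-0.1],[1.8,0,-0.1],[2.3,0,-0.1],[2.7,0,-0.1],[2.7,0,-0.1],[2.7,0,-0.1]],"dr":[[0,0,0],[0,0,0],[0,0,0],[0,0,0],[0,0,0],[0,0,0],[0,0,0]]}';  python3 go.py .4927 .3582 -.004 2.214
```

```text
clock: 45.4
position: [0.492, 0.3584, -0.0029]
ee_rot: [0.671, -0.224, 0.671, 0.224]
contact_force: [0.3, -0.8, 0.7]
width: 0.0746
t 45.4 pos [ 0.492   0.3584 -0.0029] tilt 0.01 jaw 2.216 q1,q6 [ 0.52 -1.7 ] w 0.0746
delta_pos cm [ 0.11 -0.06  0.04]
  dr [ 0.002 -0.    -0.   ] q6~ -1.59
  dr [ 3.144 -0.     0.   ] q6~ 1.56
```

```bash
python3 -m creep '{"delta_pos":[[0.1,0,0.04],[0.1,0,0.04],[0.1,0,0.04],[0.1,0,0.04],[0.1,0,0.04],[0.1,0,0.04],[0.1,0,0.04]],"dr":[[0,0,0],[0,0,0],[0,0,0],[0,0,0],[0,0,0],[0,0,0],[0,0,0]]}' 0 80; python3 -m creep '{"delta_pos":[[-2,0,0],[-5,0,0],[-9,0,0],[-13,0,0],[-15.5,0,0],[-15.5,0,0],[-15.5,0,0]],"dr":[[0,0,0],[0,0,0],[0,0,0],[0,0,0],[0,0,0],[0,0,0],[0,0,0]]}';python3 go.py 0.5265 0.045 0.15 1.576
```

```text
clock: 46.1
position: [0.4928, 0.359, -0.0028]
ee_rot: [0.671, -0.224, 0.67, 0.224]
contact_force: [-0.9, -0.5, 5.4]
width: 0.053
clock: 46.8
position: [0.4919, 0.3584, 0.1509]
ee_rot: [0.671, -0.224, 0.671, 0.224]
contact_force: [-0.3, -0.1, -0.8]
width: 0.0529
t 46.8 pos [0.4919 0.3584 0.1509] tilt 0.02 jaw 2.216 q1,q6 [ 0.52 -1.7 ] w 0.0529
delta_pos cm [  0.09 -27.12 -16.08]
  dr [ 0.64 -0.    0.  ] q6~ -1.49
  dr [3.782e+00 0.000e+00 1.000e-03] q6~ 1.65
```

```bash
python3 -m creep '{"delta_pos":[[0,-3.4,-2],[0,-6.8,-4],[0,-10.2,-6],[0,-13.6,-8],[0,-17,-10],[0,-20.4,-12],[0,-23.8,-14],[0,-27.1,-16.1],[0,-27.1,-16.1],[0,-27.1,-16.1]],"dr":[[0.08,0,0],[0.16,0,0],[0.24,0,0],[0.32,0,0],[0.4,0,0],[0.48,0,0],[0.56,0,0],[0.64,0,0],[0.64,0,0],[0.64,0,0]]}'; python3 -m creep '{"delta_pos":[[0,0,0],[0,0,0]],"dr":[[0,0,0],[0,0,0]]}'; python3 go.py 0.5265 0.045 0.075 1.576
```

```text
clock: 47.8
position: [0.5253, 0.0447, 0.1492]
ee_rot: [0.706, -0.001, 0.709, 0.001]
contact_force: [-0.9, 0.9, -0.7]
width: 0.0527
clock: 48.0
position: [0.526, 0.0465, 0.1506]
ee_rot: [0.707, -0.002, 0.708, 0.003]
contact_force: [-0.4, 0.1, -0.2]
width: 0.0529
t 48.0 pos [0.526  0.0465 0.1506] tilt 0.09 jaw 1.578 q1,q6 [-0.04 -1.62] w 0.0529
delta_pos cm [ 7.56 -0.15  0.06]
  dr [ 0.002 -0.001 -0.001] q6~ -1.49
  dr [ 3.143e+00 -1.000e-03  2.000e-03] q6~ 1.65
```

```bash
python3 -m creep '{"delta_pos":[[2,-0.1,0],[4,-0.1,0],[5.5,-0.1,0.05],[5.8,-0.1,0.05],[5.8,-0.1,0.05],[6.6,-0.1,0.05],[7.4,-0.1,0.05],[8,-0.1,0.05],[8,-0.1,0.05]],"dr":[[0,0,0],[0,0,0],[0,0,0],[0,0,0],[0,0,0],[0,0,0],[0,0,0],[0,0,0],[0,0,0]]}'; python3 go.py 0.5265 0.045 0.055 1.576
```

```text
clock: 48.9
position: [0.5263, 0.0443, 0.0704]
ee_rot: [0.706, -0.002, 0.708, 0.002]
contact_force: [0.4, 1.0, -0.4]
width: 0.0529
t 48.9 pos [0.5263 0.0443 0.0704] tilt 0.11 jaw 1.576 q1,q6 [-0.05 -1.62] w 0.0529
delta_pos cm [1.54 0.07 0.02]
  dr [-0.    -0.002 -0.   ] q6~ -1.49
  dr [ 3.142e+00 -0.000e+00  3.000e-03] q6~ 1.65
```

```bash
python3 -m creep '{"delta_pos":[[0.4,0,0],[0.8,0,0],[1.2,0,0],[1.6,0,0],[1.6,0,0],[1.6,0,0]],"dr":[[0,0,0],[0,0,0],[0,0,0],[0,0,0],[0,0,0],[0,0,0]]}'; python3 -m creep '{"delta_pos":[[0,0,0],[0,0,0],[0,0,0],[0,0,0],[-2,0,0],[-5,0,0],[-9,0,0],[-12,0,0],[-12,0,0]],"dr":[[0,0,0],[0,0,0],[0,0,0],[0,0,0],[0,0,0],[0,0,0],[0,0,0],[0,0,0],[0,0,0]]}' 0.55; python3 go.py .6858 .0003 .16 1.0; python3 - <<'E'
from h import *
s=cam("scene");i=cam("top")
c=np.zeros((400,800,3),np.uint8);c[:,:520]=cv2.resize(s["pixels"][190:290,270:400],(520,400));c[:240,520:]=cv2.resize(i["pixels"][170:230,290:360],(280,240),interpolation=cv2.INTER_NEAREST);cv2.imwrite("pics/s9.png",c)
Q=cloud(s).reshape(-1,3)
k=Q[(abs(Q[:,0]-.526)<.05)&(abs(Q[:,1]-.0457)<.03)&(Q[:,2]<.08)&(Q[:,2]>.04)]
print(np.histogram(k[:,2],np.arange(.04,.083,.002)))
for n,c in(("top",cloud(i)),("scene",cloud(s))):
  Q=c.reshape(-1,3)
  k=Q[(Q[:,2]>.104)&(Q[:,2]<.118)&(abs(Q[:,0]-.6858)<.05)&(abs(Q[:,1])<.05)];print(n,k.mean(0),(k.min(0)+k.max(0))/2)
E
```

```text
clock: 49.5
position: [0.5272, 0.0443, 0.0553]
ee_rot: [0.707, -0.002, 0.707, 0.002]
contact_force: [0.1, -1.4, -0.2]
width: 0.0534
clock: 50.4
position: [0.5303, 0.0442, 0.18]
ee_rot: [0.711, -0.002, 0.704, 0.002]
contact_force: [0.4, -0.1, -0.4]
width: 0.0662
t 50.4 pos [0.5303 0.0442 0.18  ] tilt 0.57 jaw 1.576 q1,q6 [-0.05 -1.62] w 0.0662
delta_pos cm [ 2.16 -4.47 15.5 ]
  dr [ 0.576  0.01  -0.002] q6~ -1.0
  dr [ 3.718 -0.005 -0.019] q6~ 2.14
(array([ 9,  2,  4,  6, 15, 19, 13, 13, 22, 22, 56, 93, 48, 13,  9, 15,  8,
        5, 15, 15,  0]), array([0.04 , 0.042, 0.044, 0.046, 0.048, 0.05 , 0.052, 0.054, 0.056,
       0.058, 0.06 , 0.062, 0.064, 0.066, 0.068, 0.07 , 0.072, 0.074,
       0.076, 0.078, 0.08 , 0.082]))
top [0.68666714 0.00075924 0.11186635] [0.68641663 0.00126935 0.11113567]
scene [ 6.90501093e-01 -3.77380204e-04  1.10632639e-01] [6.87811773e-01 1.24841795e-04 1.09773523e-01]
```

View pics/s9.png

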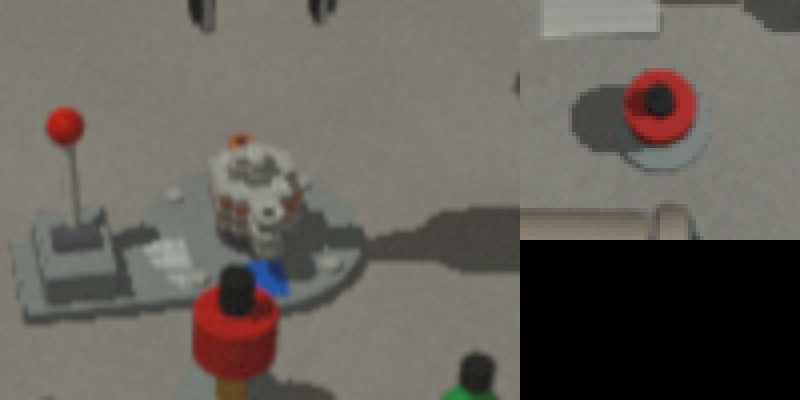

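All five plates are stacked S-L-S-L-S, with the pack top at about 63 mm (64 expected). The cap is still upright on the post. Fetching it now.

```bash
python3 -m creep '{"delta_pos":[[0,-4.4,15.9],[0,-4.4,15.9],[0,-4.4,15.9],[0,-4.4,15.9],[0,-4.4,15.9],[3,-4.4,15.9],[4,-4.4,15.9],[4,-4.4,15.9],[4,-4.4,15.9],[4,-4.4,15.9]],"dr":[[0,0,0],[0,0,0],[0,0,0],[0,0,0],[0,0,0],[0,0,0],[0,0,0],[0,0,0],[0,0,0],[0,0,0]]}' 0.2 50; python3 go.py .686 .0003 .092 1.576
```

```text
clock: 51.5
position: [0.6867, 0.0013, 0.1367]
ee_rot: [0.708, -0.002, 0.706, 0.002]
contact_force: [0.3, -0.3, 0.9]
width: 0.0514
t 51.5 pos [0.6867 0.0013 0.1367] tilt 0.11 jaw 1.576 q1,q6 [-0.1  -1.68] w 0.0514
delta_pos cm [ 4.47 -0.1  -0.08]
  dr [0.    0.002 0.   ] q6~ -1.58
  dr [ 3.142e+00  0.000e+00 -3.000e-03] q6~ 1.57
```

```bash
python3 -m creep '{"delta_pos":[[1,-0.1,0],[2,-0.1,0],[3,-0.1,0],[3.8,-0.1,0],[4.4,-0.1,0],[4.4,-0.1,0],[4.4,-0.1,0]],"dr":[[0,0,0],[0,0,0],[0,0,0],[0,0,0],[0,0,0],[0,0,0],[0,0,0]]}'; python3 go.py .686 .0003 .091 1.576; python3 -m creep '{"delta_pos":[[0,0,0],[0,0,0],[0,0,0],[0,0,0],[0,0,0],[0,0,0]],"dr":[[0,0,0],[0,0,0],[0,0,0],[0,0,0],[0,0,0],[0,0,0]]}' -1 50; python3 -m creep '{"delta_pos":[[-1.5,0,0],[-3.5,0,0],[-5.5,0,0],[-7,0,0],[-7,0,0],[-7,0,0]],"dr":[[0,0,0],[0,0,0],[0,0,0],[0,0,0],[0,0,0],[0,0,0]]}'; python3 go.py .5265 .045 .16 1.576
```

```text
clock: 52.2
position: [0.6865, 0.0002, 0.0912]
ee_rot: [0.707, -0.002, 0.707, 0.002]
contact_force: [0.3, 0.5, 0.6]
width: 0.0512
t 52.2 pos [6.865e-01 2.000e-04 9.120e-02] tilt 0.01 jaw 1.576 q1,q6 [-0.1  -1.68] w 0.0512
delta_pos cm [ 0.02  0.01 -0.05]
  dr [ 0. -0. -0.] q6~ -1.58
  dr [ 3.142 -0.     0.   ] q6~ 1.57
clock: 52.8
position: [0.6869, 0.0002, 0.0921]
ee_rot: [0.708, -0.002, 0.707, 0.002]
contact_force: [0.5, 0.8, 3.8]
width: 0.0201
clock: 53.4
position: [0.6858, 0.0001, 0.1604]
ee_rot: [0.707, -0.002, 0.708, 0.002]
contact_force: [-0.2, 0.1, -1.7]
width: 0.02
t 53.4 pos [6.858e-01 1.000e-04 1.604e-01] tilt 0.08 jaw 1.576 q1,q6 [-0.1  -1.68] w 0.02
delta_pos cm [  0.06   4.57 -15.9 ]
  dr [-0.    -0.001 -0.   ] q6~ -1.49
  dr [ 3.142e+00 -0.000e+00  2.000e-03] q6~ 1.65
```

```bash
python3 -m creep '{"delta_pos":[[0,1.1,-3.9],[0,2.2,-7.8],[0,3.4,-11.8],[0,4.5,-15.8],[0,4.5,-15.8],[0,4.5,-15.8],[0,4.5,-15.8]],"dr":[[0,0,0],[0,0,0],[0,0,0],[0,0,0],[0,0,0],[0,0,0],[0,0,0]]}'; python3 go.py .5267 .0448 .126 1.576;python3 -m creep '{"delta_pos":[[1,0,0],[2,0,0],[3,0,0],[3.4,0,0],[3.4,0,0],[3.4,0,0]],"dr":[[0,0,0],[0,0,0],[0,0,0],[0,0,0],[0,0,0],[0,0,0]]}'; python3 go.py .5267 .0448 .1055 1.576
```

```text
clock: 54.1
position: [0.5289, 0.0441, 0.1609]
ee_rot: [0.707, -0.002, 0.707, 0.002]
contact_force: [0.8, -0.1, -0.6]
width: 0.0201
t 54.1 pos [0.5289 0.0441 0.1609] tilt 0.02 jaw 1.576 q1,q6 [-0.05 -1.62] w 0.0201
delta_pos cm [ 3.49  0.07 -0.22]
  dr [-0.  0.  0.] q6~ -1.49
  dr [ 3.142e+00  0.000e+00 -1.000e-03] q6~ 1.65
clock: 54.7
position: [0.5283, 0.0443, 0.1272]
ee_rot: [0.707, -0.002, 0.707, 0.002]
contact_force: [0.7, 0.4, -0.9]
width: 0.0201
t 54.7 pos [0.5283 0.0443 0.1272] tilt 0.01 jaw 1.576 q1,q6 [-0.05 -1.62] w 0.0201
delta_pos cm [ 2.17  0.05 -0.16]
  dr [-0. -0. -0.] q6~ -1.49
  dr [ 3.142 -0.     0.   ] q6~ 1.65
```

```bash
python3 -m creep '{"delta_pos":[[0.6,0,-0.1],[1.2,0,-0.1],[1.7,0,-0.1],[2.05,0,-0.1],[2.05,0,-0.1],[2.05,0,-0.1]],"dr":[[0,0,0],[0,0,0],[0,0,0],[0,0,0],[0,0,0],[0,0,0]]}'; python3 go.py .5267 .0448 .1055 1.576; python3 -m creep '{"delta_pos":[[0.15,0,0],[0.15,0,0],[0.15,0,0]],"dr":[[0,0,0],[0,0,0],[0,0,0]]}'; python3 - <<'E'
from h import *
s=cam("scene");save(s,"s10.png",(270,180,400,280),5)
E
```

```text
clock: 55.3
position: [0.5272, 0.0443, 0.1068]
ee_rot: [0.707, -0.002, 0.707, 0.002]
contact_force: [-0.3, -0.7, -1.4]
width: 0.0202
t 55.3 pos [0.5272 0.0443 0.1068] tilt 0.0 jaw 1.576 q1,q6 [-0.05 -1.62] w 0.0202
delta_pos cm [ 0.13  0.05 -0.05]
  dr [ 0.  0. -0.] q6~ -1.49
  dr [ 3.142 -0.    -0.   ] q6~ 1.65
clock: 55.6
position: [0.5275, 0.0443, 0.106]
ee_rot: [0.708, -0.002, 0.707, 0.002]
contact_force: [-2.1, 0.0, 4.9]
width: 0.0202
```

View pics/s10.png

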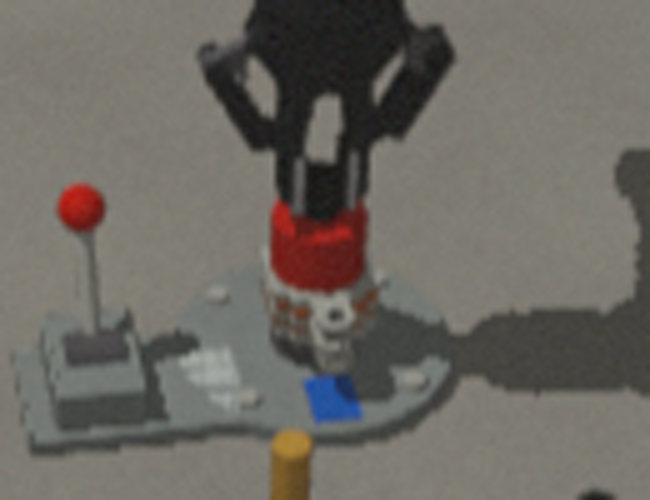

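The cap sits upright on the pack (crop 320,245) at the expected height. Releasing, then the lever.

```bash
python3 -m creep '{"delta_pos":[[-0.15,0,0],[-0.15,0,0],[-0.15,0,0],[-0.15,0,0],[-2,0,0],[-5,0,0],[-8,0,0],[-8,0,0],[-8,0,0]],"dr":[[0,0,0],[0,0,0],[0,0,0],[0,0,0],[0,0,0],[0,0,0],[0,0,0],[0,0,0],[0,0,0]]}' 0.1; python3 go.py .445 -.0805 .18 1.576; python3 - <<'E'
from h import *
s=cam("scene")
Q=cloud(s).reshape(-1,3);k=Q[(Q[:,2]>.118)&(Q[:,2]<.134)&(abs(Q[:,0]-.527)<.04)&(abs(Q[:,1]-.045)<.04)];print("knob",len(k),k.mean(0),k.max(0))
save(s,"s11.png",(270,180,400,280),5)
E
```

```text
clock: 56.55
position: [0.5273, 0.0443, 0.1857]
ee_rot: [0.708, -0.002, 0.707, 0.002]
contact_force: [-1.0, -0.4, 0.6]
width: 0.0469
t 56.55 pos [0.5273 0.0443 0.1857] tilt 0.08 jaw 1.576 q1,q6 [-0.05 -1.62] w 0.0469
delta_pos cm [  0.56 -12.44  -8.3 ]
  dr [ 0.     0.001 -0.   ] q6~ -1.75
  dr [ 3.142e+00 -0.000e+00 -2.000e-03] q6~ 1.39
knob 49 [0.53192347 0.04351495 0.12468143] [0.54112496 0.05535148 0.12884886]
```

```bash
python3 -m creep '{"delta_pos":[[0,-4,-3],[0,-8,-6],[0,-12.4,-8.8],[0,-12.4,-8.8],[0,-12.4,-8.8],[3,-12.4,-8.8],[6,-12.4,-8.8],[9.3,-12.4,-8.8],[9.3,-12.4,-8.8],[9.3,-12.4,-8.8]],"dr":[[0,0,0],[0,0,0],[0,0,0],[0,0,0],[0,0,0],[0,0,0],[0,0,0],[0,0,0],[0,0,0],[0,0,0]]}' -1; python3 go.py .56 -.0805 .092 1.576; python3 - <<'E'
from h import *
i=cam("top");p=i["pixels"].astype(int);m=(p[...,2]>120)&(p[...,1]<70)&(p[...,0]<70);m[:,:335]=0;m[:,385:]=0;m[:225]=0;m[285:]=0
v,u=np.nonzero(m);print("ball",len(u),onz(i,[[u.mean(),v.mean()]],.106))
E
```

```text
clock: 57.6
position: [0.4401, -0.0791, 0.092]
ee_rot: [0.707, -0.002, 0.708, 0.003]
contact_force: [-0.3, 0.3, 0.3]
width: -0.0002
t 57.6 pos [ 0.4401 -0.0791  0.092 ] tilt 0.11 jaw 1.578 q1,q6 [-0.33 -1.91] w -0.0002
delta_pos cm [-0.02 -0.22 11.99]
  dr [ 0.002 -0.002 -0.001] q6~ -1.72
  dr [ 3.143e+00 -2.000e-03  2.000e-03] q6~ 1.42
ball 49 [[ 0.51366014 -0.08151506  0.106     ]]
```

```bash
python3 -m creep '{"delta_pos":[[0,-0.15,2],[0,-0.15,4],[0,-0.15,5.5],[0,-0.15,7],[0,-0.15,8.5],[0,-0.15,9.5],[0,-0.15,10.5],[0,-0.15,11],[0,-0.15,11.5],[0,-0.15,11.5]],"dr":[[0,0,0],[0,0,0],[0,0,0],[0,0,0],[0,0,0],[0,0,0],[0,0,0],[0,0,0],[0,0,0],[0,0,0]]}'; python3 -m creep '{"delta_pos":[[0,0,0.3],[0,0,0.6],[0,0,0.9],[0,0,0.9]],"dr":[[0,0,0],[0,0,0],[0,0,0],[0,0,0]]}'; python3 go.py .56 -.0805 .092 1.576
```

```text
clock: 58.65
position: [0.5553, -0.081, 0.0923]
ee_rot: [0.707, -0.002, 0.707, 0.002]
contact_force: [-0.4, 0.2, -0.2]
width: 0.0
clock: 59.05
position: [0.5608, -0.0809, 0.092]
ee_rot: [0.705, -0.002, 0.709, 0.002]
contact_force: [-6.2, -0.7, 3.1]
width: -0.0
t 59.05 pos [ 0.5608 -0.0809  0.092 ] tilt 0.38 jaw 1.577 q1,q6 [-0.27 -1.84] w -0.0
delta_pos cm [ 0.    0.04 -0.08]
  dr [ 0.001 -0.007 -0.   ] q6~ -1.72
  dr [ 3.142e+00 -1.000e-03  1.000e-02] q6~ 1.42
```

```bash
python3 -m creep '{"delta_pos":[[0,0,0.2],[0,0,0.3],[0,0,0.3]],"dr":[[0,0,0],[0,0,0],[0,0,0]]}'; python3 -m creep '{"delta_pos":[[0,0,-3],[0,0,-7],[0,0,-11],[0,0,-15],[-5,0,-19],[-9,0,-19],[-9,0,-19],[-9,0,-19]],"dr":[[0,0,0],[0,0,0],[0,0,0],[0,0,0],[0,0,0],[0,0,0],[0,0,0],[0,0,0]]}'; python3 - <<'E'
from h import *
s=cam("scene");i=cam("top")
c=np.zeros((400,800,3),np.uint8);c[:,:520]=cv2.resize(s["pixels"][190:290,270:400],(520,400));c[:240,520:]=cv2.resize(i["pixels"][220:280,290:360] if 0 else i["pixels"][222:282,300:370],(280,240),interpolation=cv2.INTER_NEAREST);cv2.imwrite("pics/s12.png",c)
for n,im in(("top",i),("scene",s)):
    Q=cloud(im).reshape(-1,3);k=Q[(Q[:,2]>.095)&(Q[:,2]<.12)&(abs(Q[:,0]-.55)<.08)&(abs(Q[:,1]+.08)<.04)];print(n,"ball",len(k),k.mean(0),(k.min(0)+k.max(0))/2)
    k=Q[(Q[:,2]>.118)&(Q[:,2]<.134)&(abs(Q[:,0]-.527)<.04)&(abs(Q[:,1]-.045)<.04)];print("knob",k.mean(0),k.max(0))
print(manip.get_state()["clock"],manip.get_state()["position"])
E
```

```text
clock: 59.35
position: [0.561, -0.0809, 0.092]
ee_rot: [0.703, -0.002, 0.711, 0.002]
contact_force: [-11.8, -2.0, 7.2]
width: 0.0001
clock: 60.15
position: [0.3781, -0.0825, 0.1841]
ee_rot: [0.709, -0.002, 0.705, 0.001]
contact_force: [0.3, 0.1, 0.3]
width: 0.0
top ball 68 [ 0.58545461 -0.07975511  0.11259927] [ 0.5858408  -0.07994731  0.11238356]
knob [0.52849982 0.04499054 0.12635984] [0.538921   0.05511391 0.13189478]
scene ball 82 [ 0.59268863 -0.08155206  0.10901086] [ 0.59035631 -0.08138892  0.10697264]
knob [0.5313505  0.04363833 0.12437592] [0.54064041 0.05518822 0.1286442 ]
60.25 [ 0.37670949 -0.08183982  0.18186792]
```

View pics/s12.png

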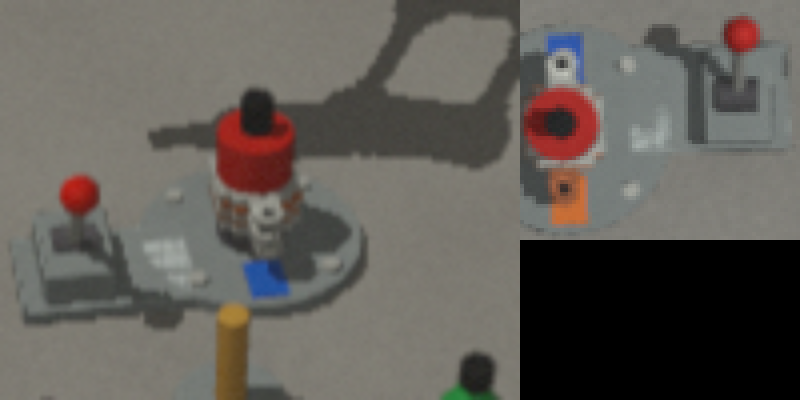

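The cap sits upright on the level pack, with the steel tab over blue (crop 562,65) and the lining tab over orange (565,190). The lever is over at its stop: the ball reads x≈0.585, as predicted. Nothing is touching the robot, so I'm handing in.

```bash
python3 -c "
from rig import manip
print(manip.sign_off())"
```

```text
the job is handed in; nothing more can be done
None
```

The brake is repacked and handed in at about 60 s of the 210 s limit. I parked the cap, threaded all five plates in the order steel, lining, steel, lining, steel, and put the cap back. The lever came last, pushed over to its stop. `sign_off` gives no verdict.

**Last checks:**
- **Pack:** its top measured about 63 mm above the bench, against 64 mm expected. The steel tab shows over the blue mark and the lining tab over the orange.
- **Cap:** it looks upright on the pack, with the knob's top at about 127 mm as predicted.
- **Lever:** the ball reads x = 0.585 (top camera), where the end stop should put it. The scene camera read 0.590, seeing the ball from one side. The push met about 12 N at the stop.

**What went wrong:** on the first descent at one lining, the fingers touched its edge at about 18 N and nudged it roughly 3 mm. I measured it again and picked it up with a wider opening. I saw no slipped grip. I didn't check the bystanders and look-alikes in a final picture, but no move went near them.

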